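# Load the last blood tube and drop the lock bar of the dispatch cradle

## Robot

A 7-joint arm with a two-finger parallel gripper is mounted at the origin on a cart in front of the work surface, level with it; the furniture and walls round the work are solid. World frame = base frame: x ahead of the robot, y to its left, z up, the work surface at z = 0. Lengths are in m, angles in rad, forces in N, time in s.
With the tool pointing down it reaches from about 0.425 to 0.875 m from the base axis. Payload 4.7 kg.
Tool frame: the origin (TCP) lies on the centre line of the jaws, within the pads' length; the fingertips stand 14 mm ahead of it and the grasp point (between the pads) lies 5 mm behind it; z points along the fingers, y is the direction in which the jaws open and shut (so a half turn about z gives the same grasp; the last joint's range is limited). The gripper opens to 87 mm and grips with 3 to 60 N. Pads are 19 mm wide; open, the fingers measure 117 mm over their backs; the gripper's body (75 mm by 190 mm) begins 51 mm behind the grasp point.
Start: joints at [-1.273, 0.321, -0.07, 1.45, 0.023, 1.371, -0.057], TCP at [0.182, 0.624, 0.213] pointing down, gripper open.
Joint ranges: [-2.86, 2.86], [-0.3, 2.09], [-1.38, 1.24], [0.06, 2.45], [-1.56, 4.7], [0.09, 2.05], [-2.69, 2.69]. Speed limits (rad/s): [2.57, 2.57, 3.14, 3.14, 3.14, 3.14, 3.14].

## Interface

Orientations are given as a rotation vector (axis times angle).
In Python, from bench import ctrl, optics, models gives the robot as it stands. The module is installed in compiled form; this text tells all that it offers.
- The arm moves only by the tool arm_command, never from a script. Its argument "motion" is a list of rows, each a list of 3 entries, a list of its own where there are three numbers: the shift along the tool's x, y, z in mm, then the turn, a rotation vector about the tool's x, y, z in degrees, then the closure, from 0 (fully open) to 1 (shut). In form: [[[x, y, z], [ax, ay, az], claw], ...]. A call has 1 to 8 rows; each row shifts and turns the commanded pose from where the row before left it, along the tool's axes as they then stand; what a row does not reach is not made up. A row lasts 1/12 s, in which the tool goes at most 41.7 mm and 7.16 degrees, less where a joint would pass 70% of its speed; a pose out of reach is approached as far as the arm can. A call with a gripper value outside its range is refused whole. The fingers move at their own pace and stop on an object; "force" is the grip in N (left out, the last holds). Time passes only in rows, so rows that do not move let the fingers close. It gives the time, the measured TCP pose, the force and the opening at its end, in the units of the state.
- ctrl.get_state(): the state, without advancing time (a new reading comes with each control period).
- optics.get_image(name): name is "side" or "top"; returns (picture, depth): 480x640x3 uint8, blue, green, red; 480x640 float32, m along the optical axis (not along the pixel's ray), 0 where there is no reading.
- optics.camera_model(name): a dict with "fovy" (degrees; the focal length in pixels is half the picture's height over the tangent of half this angle, whatever the lens; pixels are square), "cx", "cy" (the principal point, pixels), "rvec" (rotation vector, rad) and "tvec" (3), from world to camera coordinates, as OpenCV has them. Camera axes: x right, y down, z forward; pixel columns grow to the right and rows downward; lengths in m; the calibration is good to about 2 mm. A picture is of the moment at which its call begins. camera_model takes no time and is no camera call.
- ctrl.close_job(): hands the job in, once; it reports no verdict.
Trained networks look in the newest picture that a camera, given by its name, has taken for a name from the list of things; names that differ only in an ending like _2 or _b are one class to them, and where a whole thing is asked for, a point or a joint stands for the part that bears it (a point fixed in the world has none). Each returns a list of dicts, best first, with "conf" (0 to 1); they miss things now and then, are a little off and sometimes report something else, mostly with a low value. They report only what shows in the picture. A call takes as long as a camera call.
- models.search_frame(camera, target): "location" ([x, y, z] in m, in the coordinates of the camera as it stood for that picture, good to about 4 mm: the middle of the surface that is visible of it).
- models.silhouettes(camera, target): "pixels" (480x640 bool, what is visible of it).
The state is a dict: "time": time; "joint_positions": joint angles; "qd": joint speeds; "joint_torque": joint torques, N m; "position": TCP position; "tool_rot": TCP orientation; "ft_force": force on the tool from outside, world axes, zero at the start; "torque": the same for the moment, N m; "grip_width": opening from 0.0 (shut) to 1.0 (fully open).
Only numpy, scipy, OpenCV 4.12 (cv2) and the standard library are available. Lean on these libraries where they do the work, as an engineer would, in place of code of your own. Each camera call takes 0.05 s, during which the arm holds its last target.

## Task

Stand the purple-capped tube from the bench rack in the one free hole of the dispatch cradle, fully down. Then lock the cradle for the courier: swing its bar back over the tubes, lift it over the lip of the keeper and let it drop fully into the notch between the lip and the tall horn behind, so that it stays there by itself. Leave the other tubes in their holes, do not shove the cradle along the bench and do not knock the things around it about.

Things in the scene. Friction and masses are not known exactly. Their poses are not given: they have to be found in the camera images.
- cradle: Dispatch cradle, loose on rubber feet, about 2.5 kg (slides if pushed at its end with over some 10 N): base plate 100 x 310 x 10 mm, on it a blue tube rack. Origin: centre of the underside; y along the row of six holes (24 mm apart, y = -60 to 60 mm); the bar opens to -x. Rack top 72 mm, caps of seated tubes 102 mm above the bench. Pivot post at y = 115 mm, keeper at y = -118 mm.
- free_hole (a point): The only free hole of the cradle's rack, 16 x 16 mm: the point at the middle of the hole on the rack's floor, 14 mm above the bench, where the tube's bottom stands. The hole's mouth is 55 mm higher.
- tube_purple: Blood tube with a purple cap, 16 mm across the cap and 13 mm across the tube, 88 mm tall, 14 g, standing in a hole of the bench rack. Origin: centre of its bottom; z along the tube. It can be gripped from 57 mm above its bottom (just above the rack) to 78 mm; the rack's holes are 16 x 16 mm.
- bench_rack: Blue bench rack, same as on the cradle, 36 x 160 x 62 mm, with three tubes in it (purple, red, green cap). It does not move. Origin: centre of the underside; y along the row of holes; its floor is 4 mm thick. Behind it a wall cabinet hangs 570 mm above the bench, its front 585 mm ahead of the robot's axis, all along the left from the robot's midline: keep wrist and elbow in front of it.
- pivot (a point): Pivot of the lock bar, on top of the pivot post, 114 mm above the bench: the bar both swings about the vertical and lifts about the horizontal through this point.
- knob (a point): Middle of the red cylindrical grip that stands upright on the bar's free end: 16 mm across, 34 mm tall (17 mm above and below this point), 255 mm from the pivot along the bar and 24 mm above the pivot's height when the bar is level.
- bar_swivel (a joint): Swing of the lock bar in rad: 0 = along the row, straight above the tubes (pointing to the cradle's -y), growing as the free end swings out to -x. A light spring (0.6 to 1 N at the grip) swings it out to about 0.45 to 0.7 whenever it is not caught.
- lock_bar (a joint): Lift of the lock bar in rad: 0 = level, its underside 108 mm above the bench, on the floor of the notch; about -0.03 = hanging on its stop when nothing holds it; grows as the free end is lifted. It falls by its own weight (bar 8 mm wide, 12 mm high, about 0.2 kg).
- keeper_post (a point): Middle of the keeper's post, at notch floor height (108 mm), 233 mm from the pivot. The steel keeper there is 9 mm thick along y; its notch, 11.5 mm wide, lies between a lip 14 mm high, 8 mm thick, on the -x side and a horn 34 mm high on the +x side. It is clamped through slots, anywhere up to 12 mm nearer or farther along the cradle's x than this point: not reported, to be felt or seen.
- tube_red_a: Tube with a red cap in the cradle, as the purple one. Origin: centre of its bottom.
- tube_red_b: Another tube with a red cap in the cradle.
- tube_blue: Tube with a blue cap in the cradle.
- tube_blue_b: Another tube with a blue cap in the cradle.
- tube_green: Tube with a green cap in the cradle.
- tube_red_c: Tube with a red cap that stays in the bench rack.
- tube_green_b: Tube with a green cap that stays in the bench rack.
- saline_bottle: Small white bottle with a blue cap, 34 mm across, 79 mm tall, a bystander on the left. Origin: centre of its bottom.
- pill_jar: Small white screw jar, 34 mm across, 46 mm tall, a bystander behind the cradle. Origin: centre of its bottom.

How it is judged:
On the way:
1. the purple-capped tube stands fully down in the cradle's free hole, with the bar still open (horizontal distance between tube_purple and free_hole below 0.006 m and z of tube_purple in the frame of free_hole below 0.004 m and value of joint bar_swivel above 0.3 rad), for 0.2 s.
At the end, for the whole second after the job is handed in: Purple-capped tube in the free hole (within 6 mm sideways, 4 mm of the floor); lock bar in the notch, held by the keeper alone: swing within 0.08 rad of 0, lift between -0.012 and 0.02 rad; the five other tubes still down in the cradle (under 20 mm above its underside); all at rest (horizontal distance between tube_purple and free_hole below 0.006 m and z of tube_purple in the frame of free_hole below 0.004 m and value of joint bar_swivel between -0.08 and 0.08 rad and value of joint lock_bar between -0.012 and 0.02 rad and angular speed of cradle below 0.05 rad/s and linear speed of tube_purple below 0.02 m/s and z of each of tube_red_a, tube_red_b, tube_blue, tube_blue_b, tube_green in the frame of cradle below 0.02 m); the robot touches nothing.
It fails at once if the cradle is shoved: its origin or its keeper post moved more than 6 mm from where it stood (distance of any of cradle, keeper_post from where it was at the start of the episode above 0.006 m).
It fails at once if another tube is pulled out of its hole or a bystander is moved more than 30 mm (distance of any of tube_red_c, tube_green_b, tube_red_a, tube_red_b, tube_blue, tube_blue_b, tube_green, saline_bottle, pill_jar from where it was at the start of the episode above 0.03 m).
It also fails if it takes over 59 s, if anything falls off the work surface, if the arm or the gripper's body presses on something with over 40 N, if the wrist force passes 120 N, or if a joint passes its speed limit or range.

## Working session

There is one attempt and no reset: what is moved stays moved. The work goes in short steps, Python scripts to look and compute and a tool call to move; the robot and the scene stay as the last step left them, time stands still between calls to the robot, and variables do not carry over. Pictures are saved under pics/ and viewed, and the job is handed in when it is done.

Besides the shell and the picture viewer there is one more tool, called after "Call:" as name(argument=value, ...), one argument or row to a line, values as JSON. arm_command: Moves the arm, as the interface text tells. Its arguments: {"type":"object","properties":{"motion":{"type":"array","items":{"type":"array"}},"force":{"type":"number"}},"required":["motion"]}

```bash
mkdir -p pics; cat > h.py <<'E'
import numpy as np, cv2
from bench import ctrl, optics, models
def cam(n):
    m=optics.camera_model(n); f=240/np.tan(np.radians(m["fovy"])/2)
    R=cv2.Rodrigues(np.array(m["rvec"],float))[0]; return m,f,R,np.array(m["tvec"],float).ravel()
def c2w(n,p):
    m,f,R,t=cam(n); return (np.asarray(p)-t)@R
def px2w(n,u,v,d):
    m,f,R,t=cam(n); u=np.asarray(u,float);v=np.asarray(v,float)
    return c2w(n,np.stack([(u-m["cx"])/f*d,(v-m["cy"])/f*d,d+0*u],-1))
def w2px(n,P):
    m,f,R,t=cam(n); c=np.atleast_2d(P)@R.T+t
    return np.stack([c[:,0]/c[:,2]*f+m["cx"],c[:,1]/c[:,2]*f+m["cy"]],-1)
def onplane(n,u,v,z):
    m,f,R,t=cam(n); o=-t@R; d=np.stack([(np.asarray(u,float)-m["cx"])/f,(np.asarray(v,float)-m["cy"])/f,1+0*np.asarray(u,float)],-1)@R
    return o+d*((z-o[2])/d[...,2])[...,None]
E
python3 - <<'E'
from h import *
for n in ("side","top"):
    im,d=optics.get_image(n); cv2.imwrite(f"pics/{n}0.png",im); np.savez(f"{n}0.npz",im=im,d=d)
    m,f,R,t=cam(n); print(n,m,f,-t@R, (d==0).mean())
print(ctrl.get_state())
E
```

```text
side {'fovy': 49.33967811876666, 'cx': 313.4314425985127, 'cy': 246.88745412813057, 'rvec': array([ 0.27422862, -2.76961617,  1.32253874]), 'tvec': array([0.56240344, 0.12094725, 1.1701027 ])} 522.5217839792552 [0.4161307  0.92559831 0.81863863] 0.003987630208333333
top {'fovy': 44.02258712885763, 'cx': 319.35352979828025, 'cy': 241.02084114898597, 'rvec': array([ 2.07237738, -2.13871058,  0.183662  ]), 'tvec': array([0.09006248, 0.58458493, 1.36044154])} 593.6839013922367 [0.30647163 0.04107265 1.45087565] 0.003997395833333334
{'time': 0.1, 'joint_positions': array([-1.2729043 ,  0.32172619, -0.07009361,  1.45152136,  0.02260219,
        1.37081499, -0.05690913]), 'qd': array([ 2.77906328e-03, -2.08518343e-03,  5.04237701e-04, -3.57811002e-03,
        1.08290066e-03, -7.15964096e-05,  3.96218320e-04]), 'joint_torque': array([ 7.14201724e-05, -4.92564726e+01, -4.05571125e-01, -3.13402212e+01,
       -6.42496976e-02,  3.93968972e-02,  6.34913476e-05]), 'position': array([0.18190095, 0.62350608, 0.21240159]), 'tool_rot': array([-4.44222384e-01, -3.10987853e+00,  2.63342399e-03]), 'ft_force': array([-0.03458724,  0.18127301, -0.1203101 ]), 'torque': array([ 0.01105818, -0.00061546,  0.05283105]), 'grip_width': 1.0030600915048304}
```

View pics/side0.png

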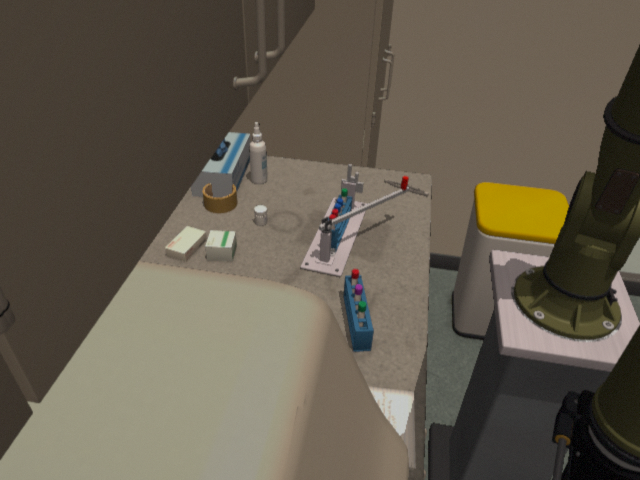

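View pics/top0.png

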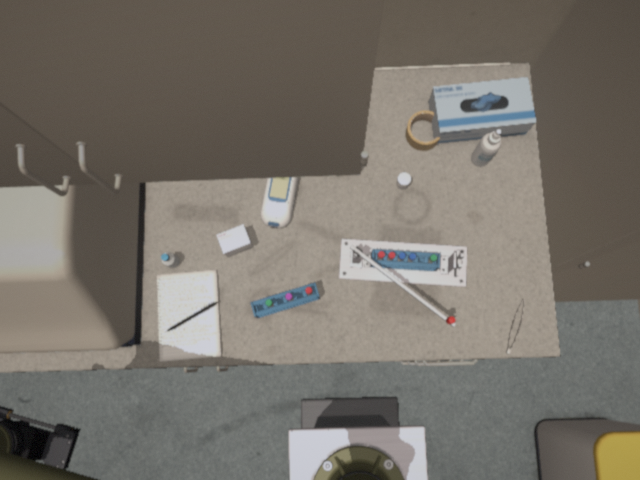

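The top view shows the cradle at about (403,262), with the pivot on its left at (358,252), the keeper on its right at (457,262), and the knob at (451,320). The bench rack is at (286,299), with the purple cap at (289,296). Next I'll zoom in and query the networks.

```bash
python3 - <<'E'
from h import *
for n in ("top","side"):
    z=np.load(n+"0.npz")
    for t in ["tube_purple","free_hole","knob","pivot","keeper_post","cradle","bench_rack","tube_red_a","tube_green","tube_blue","pill_jar","saline_bottle"]:
        r=models.search_frame(n,t)
        print(n,t,[(round(q["conf"],2),c2w(n,q["location"]).round(4).tolist()) for q in r[:4]])
im=np.load("top0.npz")["im"]
cv2.imwrite("pics/topc.png",cv2.resize(im[225:340,330:480],None,fx=5.3,fy=5.2,interpolation=cv2.INTER_CUBIC))
im=np.load("side0.npz")["im"]
cv2.imwrite("pics/sidec.png",cv2.resize(im[155:355,290:430],None,fx=4,fy=3,interpolation=cv2.INTER_CUBIC))
print(ctrl.get_state()["time"])
E
```

```text
top tube_purple [(0.54, [0.4484, 0.1403, 0.0924]), (0.16, [0.5257, -0.1333, 0.0083])]
top free_hole [(0.82, [0.523, -0.1336, 0.0085])]
top knob [(0.59, [0.4591, -0.1284, 0.1148]), (0.18, [0.5226, -0.1363, 0.0103])]
top pivot [(0.94, [0.5248, -0.1322, 0.0107])]
top keeper_post [(0.55, [0.522, -0.1369, 0.0095])]
top cradle [(0.62, [0.525, -0.1363, 0.0106]), (0.34, [0.45, 0.1396, 0.0907])]
top bench_rack [(0.58, [0.4481, 0.1616, 0.0564])]
top tube_red_a [(0.6, [0.5414, -0.0694, 0.1005]), (0.6, [0.7339, -0.1397, 0.0442]), (0.39, [0.4655, 0.0981, 0.0923])]
top tube_green [(0.64, [0.5263, -0.1846, 0.1011])]
top tube_blue [(0.4, [0.5362, -0.1184, 0.101])]
top pill_jar [(0.62, [0.7296, -0.138, 0.0407]), (0.54, [0.4581, -0.1295, 0.1141])]
top saline_bottle [(0.78, [0.5553, 0.4326, 0.0472]), (0.3, [0.444, 0.1931, 0.0908])]
side tube_purple [(0.65, [0.4595, 0.1538, 0.0815])]
side free_hole [(0.57, [0.5243, -0.076, 0.0167]), (0.2, [0.5332, -0.1136, 0.1031])]
side knob [(0.58, [0.4526, -0.1237, 0.111])]
side pivot []
side keeper_post [(0.59, [0.5196, -0.078, 0.0201])]
side cradle [(0.74, [0.5232, -0.0766, 0.0149])]
side bench_rack [(0.72, [0.448, 0.1955, 0.0558])]
side tube_red_a [(0.54, [0.534, -0.1124, 0.1033]), (0.47, [0.4649, 0.105, 0.0749]), (0.39, [0.5423, -0.0682, 0.102])]
side tube_green [(0.53, [0.5318, -0.1834, 0.0912]), (0.52, [0.4406, 0.1991, 0.0774])]
side tube_blue [(0.61, [0.5344, -0.1355, 0.0976])]
side pill_jar [(0.59, [0.7417, -0.1314, 0.0355])]
side saline_bottle []
1.3
```

View pics/topc.png

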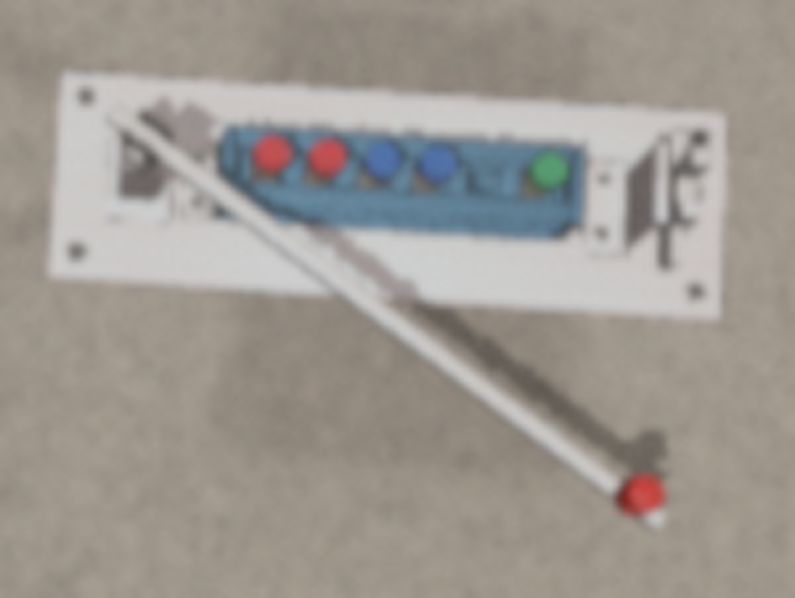

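View pics/sidec.png

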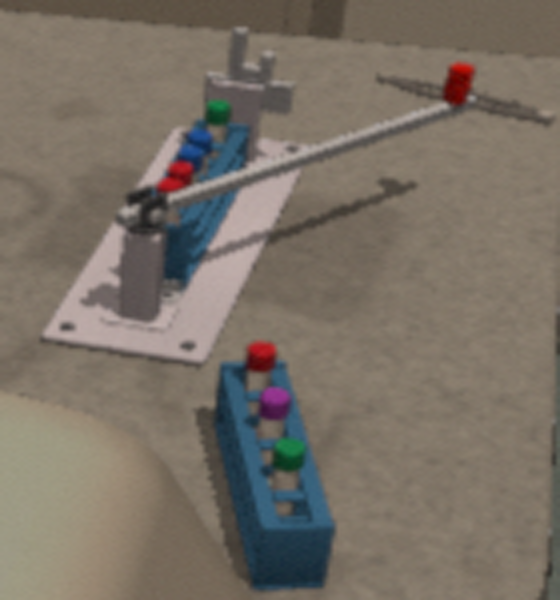

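```bash
cat > fit.py <<'E'
from h import *
from scipy.optimize import least_squares
top=np.load("top0.npz"); side=np.load("side0.npz")
def caps(n,z,box,zc):
    im,d=z["im"],z["d"]; x0,y0,x1,y1=box
    hsv=cv2.cvtColor(im,cv2.COLOR_BGR2HSV)[y0:y1,x0:x1]
    out=[]
    H=hsv[...,0].astype(int);S=hsv[...,1];V=hsv[...,2]
    for name,mk in dict(red=((H<8)|(H>172))&(S>150)&(V>70),blue=(H>110)&(H<130)&(S>110),green=(H>50)&(H<85)&(S>100),purple=(H>140)&(H<165)&(S>90)).items():
        nn,lab,st,ce=cv2.connectedComponentsWithStats(mk.astype(np.uint8))
        for i in range(1,nn):
            if st[i,4]>12:
                v,u=np.nonzero(lab==i);u=u+x0;v=v+y0
                P=px2w(n,u,v,d[v,u]); 
                out.append((name,st[i,4],ce[i]+[x0,y0],np.median(P,0)))
    return out
if __name__=="__main__":
    for b in ((370,240,450,280),(250,280,325,320),(440,305,465,330)):
        for name,a,c,P in caps("top",top,b,0): print("top",name,a,c.round(1),onplane("top",c[0],c[1],0.102 if b[0]==370 else 0.092).round(4),P.round(4))
    for b in ((325,180,355,230),(340,260,375,320),(395,170,415,195)):
        for name,a,c,P in caps("side",side,b,0): print("side",name,a,c.round(1),P.round(4))
    im,d=top["im"],top["d"]
    v,u=np.mgrid[0:480,0:640]; P=px2w("top",u,v,d)
    print("table z", np.median(P[330:350,400:440,2]))
    g=im[...,::-1].astype(int)
    m=(cv2.cvtColor(im,cv2.COLOR_BGR2GRAY)>165); m[:, :335]=0;m[:,475:]=0;m[:235]=0;m[292:]=0
    print(m.sum()); ys,xs=np.nonzero(m)
    print(np.median(P[m][:,2]))
    r=cv2.minAreaRect(np.stack([xs,ys],1).astype(np.float32)); bx=cv2.boxPoints(r); print(r,onplane("top",bx[:,0],bx[:,1],.010).round(4))
    cv2.imwrite("pics/m.png",m.astype(np.uint8)*255)
E
python3 fit.py
```

```text
top green 26 [433.3 257.3] [ 0.5314 -0.1896  0.102 ] [ 0.5315 -0.1895  0.1007]
top red 13 [308.6 290.4] [0.4657 0.0989 0.092 ] [0.4662 0.098  0.0928]
top green 28 [268.4 302.2] [0.4415 0.1918 0.092 ] [0.4416 0.1917 0.0918]
top purple 29 [288.6 296.1] [0.454  0.1452 0.092 ] [0.4542 0.1447 0.0909]
top red 33 [450.3 319.6] [ 0.3893 -0.22    0.092 ] [ 0.3854 -0.2097  0.1442]
side red 55 [333.8 213.6] [ 0.5403 -0.0863  0.101 ]
side green 35 [344. 192.] [ 0.5307 -0.1834  0.0974]
side red 56 [355.  273.1] [0.4656 0.1066 0.0908]
side green 71 [361.8 305.9] [0.441  0.1984 0.0897]
side purple 68 [358.1 289. ] [0.4535 0.1527 0.0905]
side red 72 [404.2 182.3] [ 0.3857 -0.2051  0.1323]
table z -0.001483535241444755
3320
0.0094558802940014
((402.72119140625, 266.3051452636719), (127.6307144165039, 48.62422561645508), 3.6214849948883057) [[ 0.4825  0.0317  0.01  ]
 [ 0.6029  0.0199  0.01  ]
 [ 0.5719 -0.2917  0.01  ]
 [ 0.4531 -0.275   0.01  ]]
```

```bash
python3 - <<'E'
from h import *
from scipy.optimize import least_squares
def cv(x,y): return np.array([(x+.5)/5.3-.5+330,(y+.5)/5.2-.5+225])
obs=[];mod=[]
for c,m in [((63,73),(50,155,10)),((725,114),(50,-155,10)),((720,320),(-50,-155,10)),((48,278),(-50,155,10)),
 ((272,155),(0,60,101)),((327,157),(0,36,101)),((384,160),(0,12,101)),((437,162),(0,-12,101)),((549,168),(0,-60,101))]:
    obs.append(cv(*c));mod.append(np.array(m)/1e3)
obs=np.array(obs);mod=np.array(mod)
def T(p,M):
    c,s=np.cos(p[2]),np.sin(p[2]); R=np.array([[c,-s,0],[s,c,0],[0,0,1]]); return M@R.T+[p[0],p[1],0]
f=lambda p:(w2px("top",T(p,mod))-obs).ravel()
r=least_squares(f,[.53,-.13,0.05]);print(r.x,r.fun.reshape(-1,2).round(2).tolist())
np.save("cr.npy",r.x)
for n,M in dict(free=(0,-.036,.014),pivot=(0,.115,.114),keeper=(0,-.118,.108),green=(0,-.06,.1),red=(0,.06,.1)).items(): 
    W=T(r.x,np.array([M]));print(n,W.round(4),w2px("top",W).round(1),w2px("side",W).round(1))
E
```

```text
[ 0.53744673 -0.12986776 -0.09687209] [[-0.75, -0.36], [0.45, -0.53], [0.58, 0.32], [-0.42, 0.23], [-0.02, -0.34], [0.05, -0.08], [-0.25, -0.0], [0.23, 0.26], [0.09, 0.41]]
free [[ 0.534  -0.1657  0.014 ]] [[417.7 262.8]] [[340.  222.4]]
pivot [[ 0.5486 -0.0154  0.114 ]] [[357.2 251.6]] [[326.2 224.5]]
keeper [[ 0.526  -0.2473  0.108 ]] [[459.3 258.4]] [[349.5 175.5]]
green [[ 0.5316 -0.1896  0.1   ]] [[433.2 257.4]] [[344.1 189.7]]
red [[ 0.5432 -0.0701  0.1   ]] [[380.9 254.1]] [[332.1 216. ]]
```

```bash
cat > plan.py <<'E'
from h import *
from scipy.spatial.transform import Rotation as Ro
def plan(x,y,z,ydir=None,s=None):
    """target pos (m), tool y direction angle (rad, mod pi). prints turn first, then shift in turned tool frame"""
    s=s or ctrl.get_state(); R=Ro.from_rotvec(s["tool_rot"]).as_matrix()
    cur=np.arctan2(R[1,1],R[0,1])
    if ydir is None: Rt=R; rv=np.zeros(3)
    else:
        a=[ydir+k*np.pi for k in (-2,-1,0,1,2)]; a=min(a,key=lambda q:abs(np.arctan2(np.sin(q-cur),np.cos(q-cur))))
        yv=np.array([np.cos(a),np.sin(a),0]); zv=np.array([0,0,-1.]); Rt=np.stack([np.cross(yv,zv),yv,zv],1)
        rv=np.degrees(Ro.from_matrix(R.T@Rt).as_rotvec())
    sh=Rt.T@(np.array([x,y,z])-s["position"])*1e3
    print("t",round(s["time"],2),"pos",s["position"].round(4),"yang",round(cur,3),"F",s["ft_force"].round(1),"grip",round(s["grip_width"],3),"j",s["joint_positions"].round(2))
    print("turn",rv.round(2),"shift",sh.round(1), "tilt z",R[:,2].round(3))
E
python3 -c "
from plan import *
plan(.454,.145,.20,.254)"
```

```text
t 1.3 pos [0.182  0.624  0.2134] yang 1.287 F [-0.3 -0.  -0.8] grip 0.997 j [-1.27  0.32 -0.07  1.45  0.02  1.37 -0.06]
turn [ 1.000e-02 -0.000e+00  5.918e+01] shift [-532.   142.9   13.4] tilt z [ 0.  0. -1.]
```

```bash
cat >> plan.py <<'E'
def rows(target,ydir,n,claw):
    s=ctrl.get_state(); R0=Ro.from_rotvec(s["tool_rot"])
    R=R0.as_matrix(); cur=np.arctan2(R[1,1],R[0,1])
    d=np.arctan2(np.sin(ydir-cur),np.cos(ydir-cur))
    if d>np.pi/2:d-=np.pi
    if d<-np.pi/2:d+=np.pi
    p=np.array(target)-s["position"]; out=[]
    for i in range(n):
        Ri=(Ro.from_rotvec([0,0,d*i/n])*R0).as_matrix()
        out.append([(Ri.T@p*1e3/n).round(1).tolist(),[0,0,round(-np.degrees(d)/n,2)],claw])
    for i in range(0,n,8): print(str(out[i:i+8]).replace(" ",""))
E
python3 -c "
from plan import *
rows((.454,.145,.16),.254,15,.5)"
```

```text
[[[-26.3,-25.6,3.6],[0,0,np.float64(3.95)],0.5],[[-28.0,-23.7,3.6],[0,0,np.float64(3.95)],0.5],[[-29.6,-21.7,3.6],[0,0,np.float64(3.95)],0.5],[[-31.0,-19.6,3.6],[0,0,np.float64(3.95)],0.5],[[-32.3,-17.5,3.6],[0,0,np.float64(3.95)],0.5],[[-33.4,-15.2,3.6],[0,0,np.float64(3.95)],0.5],[[-34.4,-12.8,3.6],[0,0,np.float64(3.95)],0.5],[[-35.2,-10.5,3.6],[0,0,np.float64(3.95)],0.5]]
[[[-35.8,-8.0,3.6],[0,0,np.float64(3.95)],0.5],[[-36.3,-5.5,3.6],[0,0,np.float64(3.95)],0.5],[[-36.6,-3.0,3.6],[0,0,np.float64(3.95)],0.5],[[-36.7,-0.5,3.6],[0,0,np.float64(3.95)],0.5],[[-36.7,2.0,3.6],[0,0,np.float64(3.95)],0.5],[[-36.4,4.6,3.6],[0,0,np.float64(3.95)],0.5],[[-36.0,7.1,3.6],[0,0,np.float64(3.95)],0.5]]
```

Call:
arm_command(
  motion=[
    [[-26, -26, 3], [0, 0, 4], 0.5],
    [[-28, -24, 3], [0, 0, 4], 0.5],
    [[-30, -22, 3], [0, 0, 4], 0.5],
    [[-31, -20, 3], [0, 0, 4], 0.5],
    [[-32, -17, 3], [0, 0, 4], 0.5],
    [[-33, -15, 3], [0, 0, 4], 0.5],
    [[-34, -13, 3], [0, 0, 4], 0.5],
    [[-35, -10, 3], [0, 0, 4], 0.5],
  ],
)

```text
time: 1.97
position: [0.3255, 0.367, 0.1895]
tool_rot: [1.288, 2.865, 0.001]
ft_force: [1.1, -0.4, -0.1]
grip_width: 0.53
```

Call:
arm_command(
  motion=[
    [[-36, -8, 3], [0, 0, 4], 0.5],
    [[-36, -5, 3], [0, 0, 4], 0.5],
    [[-37, -3, 3], [0, 0, 4], 0.5],
    [[-37, 0, 3], [0, 0, 4], 0.5],
    [[-37, 2, 3], [0, 0, 4], 0.5],
    [[-36, 5, 3], [0, 0, 4], 0.5],
    [[-36, 7, 3], [0, 0, 4], 0.5],
    [[0, 0, 0], [0, 0, 0], 0.5],
  ],
)

```text
time: 2.63
position: [0.4543, 0.136, 0.1685]
tool_rot: [1.954, 2.456, -0.001]
ft_force: [0.2, -1.1, 0.3]
grip_width: 0.499
```

```bash
python3 -c "
from plan import *
plan(.454,.145,.12,.254)
for n in ('side','top'):
    im,d=optics.get_image(n); np.savez(n+'1.npz',im=im,d=d); cv2.imwrite('pics/%s1.png'%n,im)
"
```

```text
t 2.63 pos [0.4543 0.136  0.1685] yang 0.226 F [ 0.2 -1.1  0.3] grip 0.499 j [-0.77 -0.04  0.41  1.95  0.02  1.23 -0.14]
turn [ 0.07  0.18 -1.58] shift [ 8.8  2.  48.5] tilt z [ 0.002 -0.003 -1.   ]
```

```bash
python3 -c "
from h import *
a=np.load('side1.npz')['im'][200:360,290:430]; b=np.load('top1.npz')['im'][230:350,220:360]
cv2.imwrite('pics/c1.png',np.hstack([cv2.resize(a,(420,480),interpolation=cv2.INTER_CUBIC),cv2.resize(b,(380,480),interpolation=cv2.INTER_CUBIC)]))
print(w2px('side',[[.4543,.136,.1685],[.4543,.136,.1545]]),w2px('top',[[.4543,.136,.1685]]))"
```

```text
[[361.94705584 253.58431021]
 [361.37224796 259.05093579]] [[290.06120858 292.10848413]]
```

View pics/c1.png

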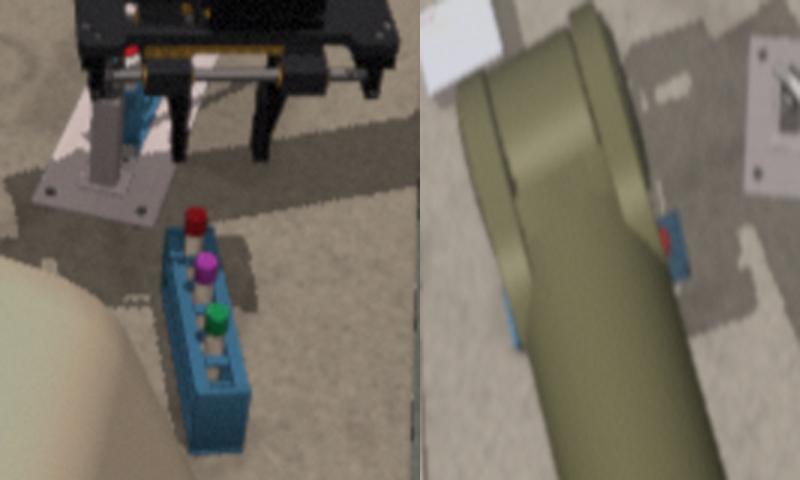

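```bash
python3 -c "
from plan import *
plan(.454,.145,.12,.254)
z=np.load('side1.npz');d=z['d'];g=z['im'].sum(2)
for uu in (349,350,351,376,377,378):
  for v in range(244,258,2): print(uu,v,g[v,uu],px2w('side',uu,v,d[v,uu]).round(4))
"
```

```text
t 2.73 pos [0.4516 0.1426 0.1685] yang 0.236 F [-0.2  0.7 -0.6] grip 0.502 j [-0.77 -0.04  0.4   1.95  0.02  1.23 -0.14]
turn [ 0.01 -0.03 -1.01] shift [ 1.8  2.9 48.5] tilt z [ 0.     0.001 -1.   ]
349 244 25 [0.4795 0.1554 0.2034]
349 246 10 [0.4792 0.1543 0.1977]
349 248 6 [0.4791 0.1514 0.1905]
349 250 15 [0.4785 0.1556 0.1891]
349 252 29 [0.4783 0.1533 0.1823]
349 254 161 [ 0.4952 -0.0613 -0.0008]
349 256 227 [ 0.4942 -0.0542 -0.0012]
350 244 13 [0.4778 0.1532 0.2019]
350 246 46 [0.4775 0.1518 0.1961]
350 248 43 [0.4772 0.1517 0.1911]
350 250 50 [0.4768 0.1526 0.187 ]
350 252 42 [0.4765 0.1522 0.1817]
350 254 172 [ 0.4925 -0.0581  0.0022]
350 256 223 [ 4.917e-01 -5.280e-02  4.000e-04]
351 244 55 [0.4761 0.1497 0.1995]
351 246 56 [0.4757 0.1512 0.1959]
351 248 76 [0.4752 0.1539 0.1932]
351 250 116 [0.4749 0.1529 0.1876]
351 252 88 [0.4748 0.1495 0.1799]
351 254 170 [ 0.4905 -0.0635 -0.0018]
351 256 229 [ 0.4897 -0.0582 -0.0037]
376 244 40 [0.4295 0.1415 0.2011]
376 246 42 [0.4291 0.1383 0.1937]
376 248 49 [0.4286 0.1392 0.1896]
376 250 46 [0.4281 0.139  0.1846]
376 252 46 [0.4276 0.1411 0.1813]
376 254 172 [ 0.4302 -0.0755 -0.0009]
376 256 204 [ 0.4294 -0.0661  0.0005]
377 244 42 [0.4276 0.1412 0.2012]
377 246 43 [0.4272 0.1391 0.1947]
377 248 33 [0.4267 0.1409 0.1913]
377 250 25 [0.4262 0.141  0.1864]
377 252 45 [0.4257 0.1413 0.1818]
377 254 165 [ 4.277e-01 -7.510e-02 -2.000e-04]
377 256 200 [ 0.4271 -0.0699 -0.0022]
378 244 46 [0.4258 0.14   0.2005]
378 246 37 [0.4253 0.1412 0.1966]
378 248 20 [0.4248 0.1422 0.1926]
378 250 37 [0.4243 0.1395 0.1856]
378 252 27 [0.4238 0.1408 0.1818]
378 254 155 [ 0.4253 -0.0742  0.001 ]
378 256 201 [ 0.4246 -0.0688 -0.0009]
```

```bash
python3 -c "
from plan import *
im,d=optics.get_image('side'); np.savez('side2.npz',im=im,d=d)
cv2.imwrite('pics/c2.png',cv2.resize(im[200:300,310:410],(800,800)[:2] if 0 else (600,600),interpolation=cv2.INTER_CUBIC))
dd=cv2.resize(np.clip((d[200:300,310:410]-.7)/.5*255,0,255).astype(np.uint8),(600,600),interpolation=cv2.INTER_NEAREST)
cv2.imwrite('pics/d2.png',dd)
s=ctrl.get_state();p=s['position'];R=Ro.from_rotvec(s['tool_rot']).as_matrix();print(p)
for q in (0,14): 
  for y in (-22,22): print(q,y,w2px('side',p+R@np.array([0,y,q])/1e3))
"
```

```text
[0.45100427 0.14416539 0.16845354]
0 -22 [[374.41683048 256.27838965]]
0 22 [[351.86388426 256.6645726 ]]
14 -22 [[373.73191483 261.75466934]]
14 22 [[351.37219151 262.15051892]]
```

View pics/c2.png

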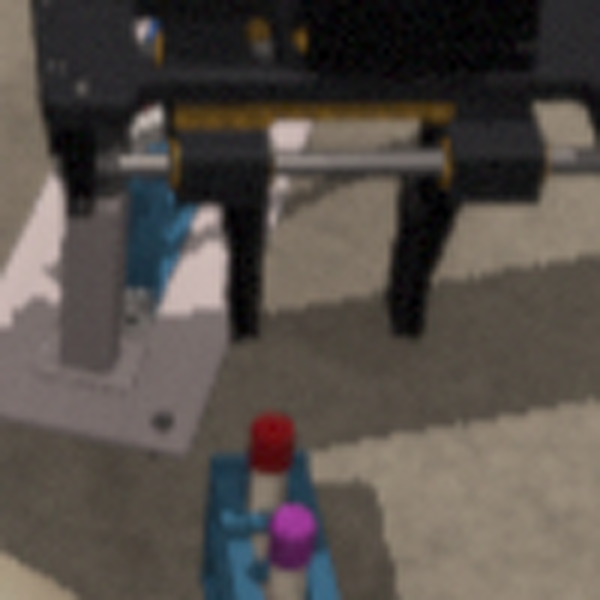

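View pics/d2.png

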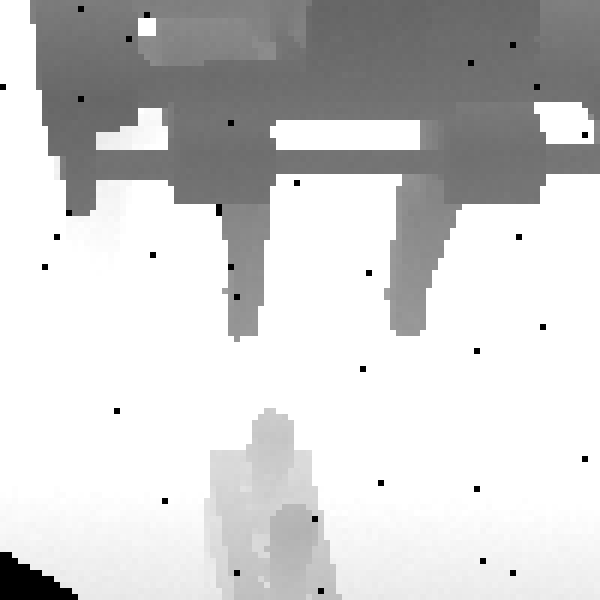

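```bash
python3 -c "
from plan import *
z=np.load('side2.npz');d=z['d']
for (u,v) in ((350,254),(351,252),(378,254),(377,250),(350,238),(343,228),(395,228),(323,234)): 
  print(u,v,[px2w('side',u,v,np.median(d[v-1:v+2,u-1:u+2])).round(4)])
s=ctrl.get_state(); print(s['position'],s['time'])
"
```

```text
350 254 [array([0.4756, 0.1605, 0.1837])]
351 252 [array([0.4741, 0.1585, 0.1873])]
378 254 [array([0.4233, 0.1466, 0.1816])]
377 250 [array([0.4261, 0.1472, 0.1915])]
350 238 [array([0.4782, 0.1598, 0.2214])]
343 228 [array([0.4894, 0.1907, 0.2656])]
395 228 [array([0.3993, 0.1691, 0.2642])]
323 234 [array([0.5236, 0.1975, 0.2517])]
[0.45100427 0.14416539 0.16845354] 2.7833
```

```bash
python3 -c "
from plan import *
plan(.454,.1452,.11,.254)"
```

```text
t 2.78 pos [0.451  0.1442 0.1685] yang 0.24 F [ 0.2  1.2 -0.5] grip 0.503 j [-0.77 -0.04  0.4   1.95  0.02  1.23 -0.14]
turn [ 0.   -0.05 -0.82] shift [ 0.2  3.2 58.5] tilt z [-0.     0.001 -1.   ]
```

Call:
arm_command(
  motion=[
    [[0, 3, 10], [0, 0, -0.8], 0.5],
    [[0, 0, 16], [0, 0, 0], 0.5],
    [[0, 0, 16], [0, 0, 0], 0.5],
    [[0, 0, 16], [0, 0, 0], 0.5],
    [[0, 0, 0], [0, 0, 0], 0.5],
    [[0, 0, 0], [0, 0, 0], 0.5],
  ],
)

```text
time: 3.28
position: [0.4529, 0.1455, 0.1094]
tool_rot: [-1.918, -2.487, 0.003]
ft_force: [-0.2, 0.0, -0.1]
grip_width: 0.498
```

```bash
cat > snap.py <<'E'
from plan import *
import sys
n,tag,x0,y0,x1,y1=sys.argv[1],sys.argv[2],*map(int,sys.argv[3:7])
im,d=optics.get_image(n); np.savez(tag+'.npz',im=im,d=d)
k=min(790/(x1-x0),590/(y1-y0),8)
cv2.imwrite('pics/%s.png'%tag,cv2.resize(im[y0:y1,x0:x1],None,fx=k,fy=k,interpolation=cv2.INTER_CUBIC)); print("scale",k)
E
python3 snap.py side s3 310 220 400 330; python3 -c "
from plan import *
plan(.454,.1452,.08,.254)"
```

```text
scale 5.363636363636363
t 3.33 pos [0.4538 0.1456 0.1104] yang 0.256 F [-0.1  0.1 -0.2] grip 0.501 j [-0.77  0.03  0.41  2.01 -0.01  1.11 -0.1 ]
turn [-0.01  0.01  0.13] shift [-0.4  0.1 30.4] tilt z [-0. -0. -1.]
```

View pics/s3.png

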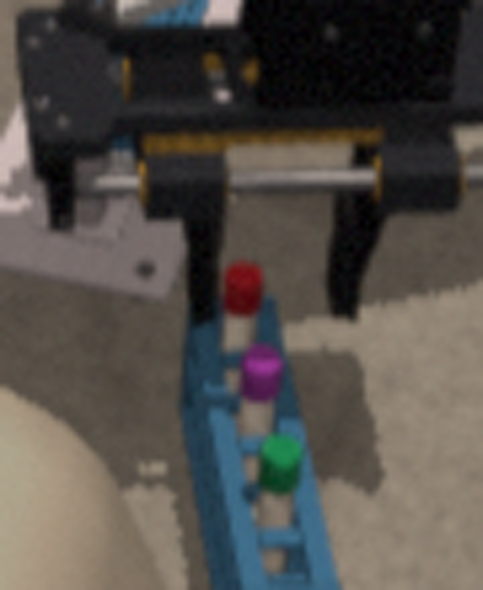

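```bash
python3 -c "
from plan import *
z=np.load('s3.npz');d=z['d']
for (u,v) in ((347,276),(347,278),(374,278),(374,276),(359,289)): 
  print(u,v,[px2w('side',u,v,np.median(d[v-1:v+2,u-1:u+2])).round(4)])
plan(.454,.1452,.08,.254)
"
```

```text
347 276 [array([0.4774, 0.1637, 0.1297])]
347 278 [array([0.4772, 0.1628, 0.1236])]
374 278 [array([0.425 , 0.1477, 0.1201])]
374 276 [array([0.4255, 0.1494, 0.1269])]
359 289 [array([0.4519, 0.1537, 0.0903])]
t 3.33 pos [0.4538 0.1456 0.1104] yang 0.256 F [-0.1  0.1 -0.2] grip 0.501 j [-0.77  0.03  0.41  2.01 -0.01  1.11 -0.1 ]
turn [-0.01  0.01  0.13] shift [-0.4  0.1 30.4] tilt z [-0. -0. -1.]
```

Call:
arm_command(
  motion=[
    [[0, 0, 10], [0, 0, 0], 0.5],
    [[0, 0, 10], [0, 0, 0], 0.5],
    [[0, 0, 9], [0, 0, 0], 0.5],
    [[0, 0, 0], [0, 0, 0], 0.5],
    [[0, 0, 0], [0, 0, 0], 0.7],
    [[0, 0, 0], [0, 0, 0], 0.7],
  ],
  force=8,
)

```text
time: 3.83
position: [0.4542, 0.1445, 0.0814]
tool_rot: [1.923, 2.485, 0.0]
ft_force: [0.4, 0.2, -0.1]
grip_width: 0.42
```

```bash
python3 snap.py side s4 310 230 400 330; python3 -c "
from plan import *
plan(.454,.1452,.08,.254)"
```

```text
scale 5.9
t 3.88 pos [0.4544 0.1446 0.0817] yang 0.254 F [ 0.4 -0.4 -0.2] grip 0.38 j [-0.76  0.06  0.41  2.04 -0.03  1.05 -0.08]
turn [ 0.04 -0.01 -0.02] shift [ 0.7 -0.2  1.7] tilt z [ 0.001  0.    -1.   ]
```

View pics/s4.png

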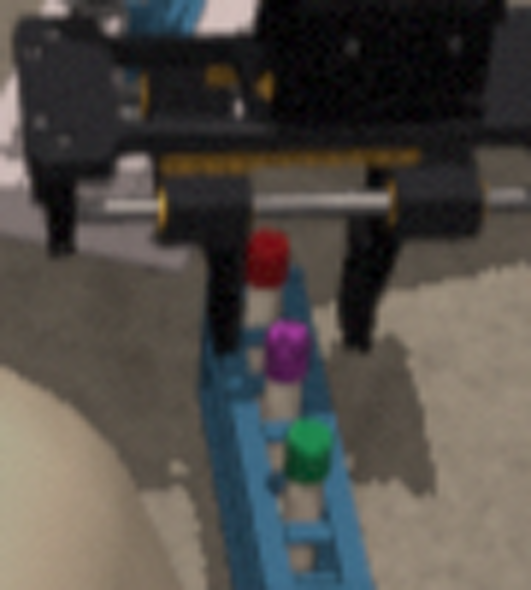

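Call:
arm_command(
  motion=[
    [[0, 0, -8], [0, 0, 0], 0.7],
    [[0, 0, -6], [0, 0, 0], 0.7],
    [[0, 0, 0], [0, 0, 0], 0.7],
    [[0, 0, 0], [0, 0, 0], 0.95],
    [[0, 0, 0], [0, 0, 0], 0.95],
    [[0, 0, 0], [0, 0, 0], 0.95],
    [[0, 0, 0], [0, 0, 0], 0.95],
  ],
  force=3,
)

```text
time: 4.47
position: [0.4539, 0.1445, 0.0952]
tool_rot: [-1.922, -2.485, 0.0]
ft_force: [-0.1, 0.5, -0.2]
grip_width: 0.097
```

```bash
python3 snap.py side s5 310 230 400 330; python3 -c "
from plan import *
plan(.454,.1452,.08,.254)"
```

```text
scale 5.9
t 4.52 pos [0.4539 0.1445 0.0952] yang 0.254 F [-0.2  0.1  0. ] grip 0.079 j [-0.76  0.04  0.41  2.03 -0.02  1.08 -0.09]
turn [-0.02  0.   -0.01] shift [ 0.7  0.3 15.2] tilt z [-0. -0. -1.]
```

View pics/s5.png

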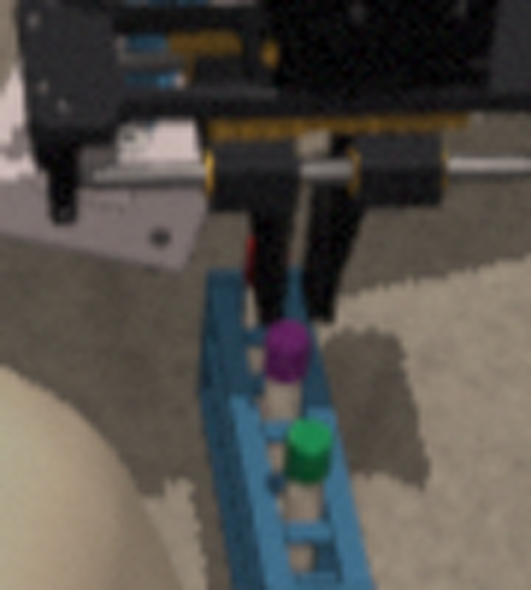

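```bash
python3 -c "
from plan import *
s=ctrl.get_state();p=s['position'];R=Ro.from_rotvec(s['tool_rot']).as_matrix()
print(p,R.round(2))
for sx in (-9.5,9.5):
  for sy in (-4,4): print(sx,sy,w2px('side',p+R@np.array([sx,sy,-10])/1e3))
print(w2px('side',[[.454,.1448,.092],[.454,.1448,.08],[.454,.1448,.074]]))
z=np.load('s5.npz');d=z['d'];im=z['im']
print((im[280:290,350:372].astype(int).sum(2)).tolist())
from fit import caps
for r in caps('side',z,(340,275,372,305),0): print(r)
"
```

```text
[0.45390469 0.14449987 0.09519503] [[-0.25  0.97 -0.  ]
 [ 0.97  0.25 -0.  ]
 [-0.   -0.   -1.  ]]
-9.5 -4 [[360.44406807 277.15510279]]
-9.5 4 [[356.53170144 277.2694152 ]]
9.5 -4 [[361.74072045 283.56445119]]
9.5 4 [[357.77395923 283.68360029]]
[[358.55292357 285.27098538]
 [358.10278883 289.55612164]
 [357.88010305 291.6760177 ]]
[[156, 211, 300, 105, 35, 22, 26, 36, 113, 166, 165, 94, 38, 41, 39, 22, 104, 261, 326, 332, 344, 393], [155, 209, 312, 136, 22, 20, 27, 64, 134, 170, 167, 106, 59, 23, 36, 33, 137, 301, 368, 383, 390, 399], [161, 212, 321, 184, 66, 26, 51, 60, 140, 176, 174, 144, 60, 40, 16, 31, 149, 347, 379, 386, 390, 394], [181, 230, 327, 204, 63, 39, 50, 61, 138, 177, 182, 162, 70, 69, 72, 56, 167, 373, 391, 375, 376, 379], [183, 240, 326, 220, 81, 58, 98, 143, 198, 209, 204, 171, 139, 178, 176, 148, 225, 384, 384, 380, 377, 379], [181, 204, 261, 195, 133, 138, 177, 194, 218, 220, 222, 206, 191, 252, 309, 306, 338, 374, 325, 328, 373, 370], [172, 172, 189, 182, 178, 184, 213, 219, 216, 224, 220, 222, 200, 262, 353, 366, 313, 307, 264, 272, 303, 296], [175, 151, 161, 178, 179, 186, 223, 216, 228, 224, 219, 209, 194, 237, 341, 307, 253, 243, 248, 254, 246, 244], [169, 176, 191, 189, 182, 179, 195, 202, 217, 219, 218, 194, 175, 214, 292, 237, 233, 236, 234, 239, 238, 245], [181, 200, 267, 279, 239, 168, 167, 182, 201, 193, 184, 159, 159, 187, 232, 223, 228, 228, 230, 232, 238, 242]]
('green', np.int32(26), array([361.76923077, 302.73076923]), array([0.44176619, 0.1936845 , 0.09261955]))
('purple', np.int32(74), array([358.        , 288.74324324]), array([0.45378873, 0.15259143, 0.08976784]))
```

Call:
arm_command(
  motion=[
    [[0, 0, 0], [0, 0, 0], 0.55],
    [[0, 0, 0], [0, 0, 0], 0.55],
    [[0.5, 0, 0], [0, 0, 0], 0.55],
    [[0, 0, 10], [0, 0, 0], 0.55],
    [[0, 0, 10], [0, 0, 0], 0.55],
    [[0, 0, 9], [0, 0, 0], 0.55],
    [[0, 0, 8], [0, 0, 0], 0.55],
    [[0, 0, 0], [0, 0, 0], 0.55],
  ],
)

```text
time: 5.18
position: [0.4522, 0.1443, 0.0559]
tool_rot: [-1.922, -2.483, 0.006]
ft_force: [-0.5, -0.5, -0.8]
grip_width: 0.445
```

```bash
python3 snap.py side s6 310 240 400 330; python3 -c "
from plan import *
plan(.454,.1452,.057,.254)"
```

```text
scale 6.555555555555555
t 5.23 pos [0.4529 0.1445 0.0569] yang 0.254 F [-1.   0.3  0.1] grip 0.447 j [-0.76  0.09  0.41  2.06 -0.04  0.99 -0.07]
turn [-0.16  0.05 -0.02] shift [ 0.4  1.3 -0.1] tilt z [-0.002 -0.002 -1.   ]
```

View pics/s6.png

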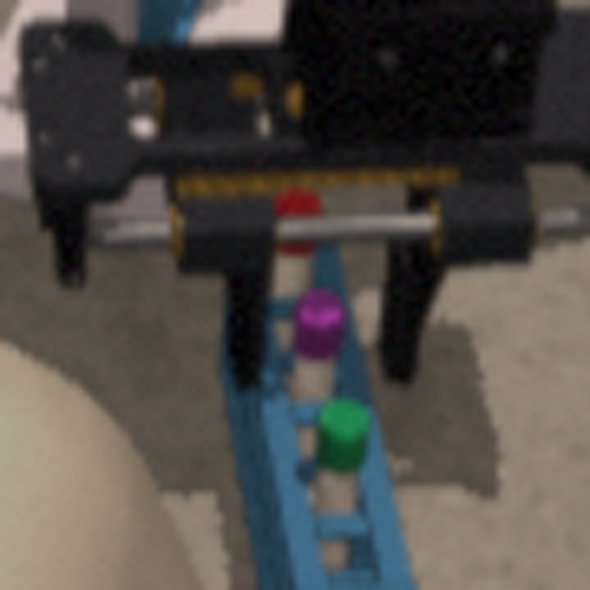

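Call:
arm_command(
  motion=[
    [[0, 0, 0], [0, 0, 0], 0.8],
    [[0, 0, 0], [0, 0, 0], 1],
    [[0, 0, 0], [0, 0, 0], 1],
    [[0, 0, 0], [0, 0, 0], 1],
    [[0, 0, 0], [0, 0, 0], 1],
    [[0, 0, 0], [0, 0, 0], 1],
  ],
  force=10,
)

```text
time: 5.73
position: [0.4542, 0.1452, 0.0587]
tool_rot: [1.922, 2.485, 0.001]
ft_force: [-0.8, -0.4, 0.6]
grip_width: 0.139
```

```bash
python3 snap.py side s7 310 240 400 330; python3 -c "
from plan import *
plan(.454,.1452,.057,.254)"
```

```text
scale 6.555555555555555
t 5.78 pos [0.4542 0.1452 0.0587] yang 0.254 F [0.7 1.  0.8] grip 0.139 j [-0.76  0.09  0.41  2.06 -0.04  0.99 -0.07]
turn [ 0.04 -0.01 -0.01] shift [ 0.1 -0.2  1.7] tilt z [ 0.001  0.    -1.   ]
```

View pics/s7.png

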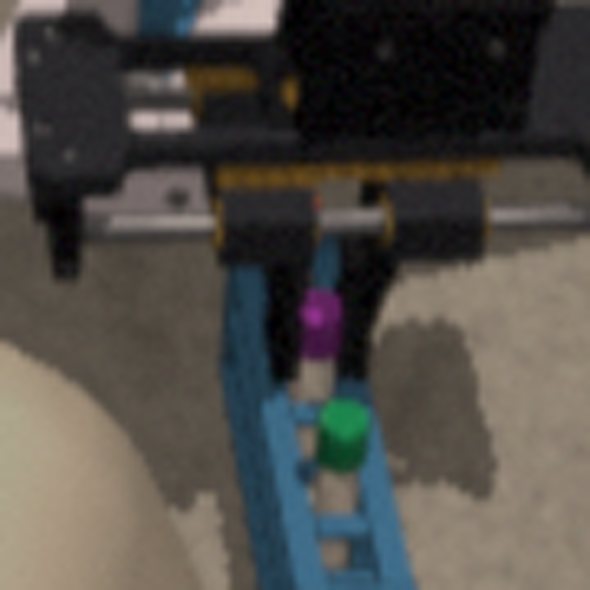

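The grip reads 12 mm, so the jaws are on the tube body. I'll lift it and refine the cradle fit.

Call:
arm_command(
  motion=[
    [[0, 0, -8], [0, 0, 0], 1],
    [[0, 0, -16], [0, 0, 0], 1],
    [[0, 0, -24], [0, 0, 0], 1],
    [[0, 0, -30], [0, 0, 0], 1],
    [[0, 0, -30], [0, 0, 0], 1],
    [[0, 0, -24], [0, 0, 0], 1],
    [[0, 0, -14], [0, 0, 0], 1],
    [[0, 0, 0], [0, 0, 0], 1],
  ],
)

```text
time: 6.45
position: [0.456, 0.1458, 0.2085]
tool_rot: [1.921, 2.482, 0.01]
ft_force: [0.4, 0.5, 0.2]
grip_width: 0.14
```

```bash
cat > refine.py <<'E'
from h import *
from scipy.optimize import least_squares
def T(p,M):
    c,s=np.cos(p[2]),np.sin(p[2]); R=np.array([[c,-s,0],[s,c,0],[0,0,1]]); return M@R.T+[p[0],p[1],0]
if __name__=="__main__":
    p0=np.load("cr.npy")
    cols=[("r",60),("r",36),("b",12),("b",-12),("g",-60)]
    obs=[];mod=[];cam_=[]
    for n,dz in (("top",.101),("side",.094)):
        im=np.load(n+"0.npz")["im"].astype(float)
        B,G,R=im[...,0],im[...,1],im[...,2]
        for c,y in cols:
            W=T(p0,np.array([[0,y/1e3,dz]])); u,v=w2px(n,W)[0]
            if n=="side" and y!=-60 : continue
            uu,vv=np.mgrid[-6:7,-6:7]; U=(uu+round(u)).astype(int);V=(vv+round(v)).astype(int)
            r,g,b=R[V,U],G[V,U],B[V,U]
            w={"r":r-np.maximum(g,b),"g":g-np.maximum(r,b)*1.05,"b":b-np.maximum(g*1.35,r*1.5)}[c]
            w=np.clip(w-20,0,None)*(np.hypot(U-u,V-v)<5.5)
            print(n,c,y,(u.round(2),v.round(2)),((w*U).sum()/w.sum()).round(2),((w*V).sum()/w.sum()).round(2),int((w>0).sum()))
            if n=="top": obs.append([(w*U).sum()/w.sum(),(w*V).sum()/w.sum()]);mod.append([0,y/1e3,.100])
    obs=np.array(obs);mod=np.array(mod)
    r=least_squares(lambda p:(w2px("top",T(p,mod))-obs).ravel(),p0);print(r.x,r.fun.reshape(-1,2).round(2).tolist())
    print(p0)
    for p in (p0,r.x): print(T(p,np.array([[0,-.036,.014],[0,.115,.114],[0,-.118,.108]])).round(4).tolist())
E
python3 refine.py;  python3 -c "
from plan import *
rows((.534,-.166,.21),-.09,9,1)"
```

```text
top r 60 (np.float64(380.9), np.float64(254.06)) 380.86 254.19 44
top r 36 (np.float64(391.34), np.float64(254.71)) 391.28 254.85 45
top b 12 (np.float64(401.8), np.float64(255.36)) nan nan 0
top b -12 (np.float64(412.28), np.float64(256.01)) nan nan 0
top g -60 (np.float64(433.27), np.float64(257.31)) 433.18 257.39 29
side g -60 (np.float64(343.96), np.float64(191.66)) 344.12 190.3 34
[[[-35.7,-0.3,-0.2],[0,0,np.float64(2.19)],1],[[-35.7,1.1,-0.2],[0,0,np.float64(2.19)],1],[[-35.6,2.4,-0.2],[0,0,np.float64(2.19)],1],[[-35.5,3.8,-0.2],[0,0,np.float64(2.19)],1],[[-35.3,5.1,-0.2],[0,0,np.float64(2.19)],1],[[-35.1,6.5,-0.2],[0,0,np.float64(2.19)],1],[[-34.8,7.8,-0.2],[0,0,np.float64(2.19)],1],[[-34.5,9.1,-0.2],[0,0,np.float64(2.19)],1]]
[[[-34.2,10.4,-0.2],[0,0,np.float64(2.19)],1]]refine.py:19: RuntimeWarning: invalid value encountered in scalar divide
  print(n,c,y,(u.round(2),v.round(2)),((w*U).sum()/w.sum()).round(2),((w*V).sum()/w.sum()).round(2),int((w>0).sum()))
refine.py:20: RuntimeWarning: invalid value encountered in scalar divide
  if n=="top": obs.append([(w*U).sum()/w.sum(),(w*V).sum()/w.sum()]);mod.append([0,y/1e3,.100])
Traceback (most recent call last):
  File "refine.py", line 22, in <module>
    r=least_squares(lambda p:(w2px("top",T(p,mod))-obs).ravel(),p0);print(r.x,r.fun.reshape(-1,2).round(2).tolist())
ValueError: Residuals are not finite in the initial point.
```

Call:
arm_command(
  motion=[
    [[-20, 0, 0], [0, 0, 2.2], 1],
    [[-36, 1, 0], [0, 0, 2.2], 1],
    [[-36, 2, 0], [0, 0, 2.2], 1],
    [[-36, 4, 0], [0, 0, 2.2], 1],
    [[-35, 5, 0], [0, 0, 2.2], 1],
    [[-35, 7, 0], [0, 0, 2.2], 1],
    [[-35, 8, 0], [0, 0, 2.2], 1],
    [[-34, 9, 0], [0, 0, 2.2], 1],
  ],
)

```text
time: 7.12
position: [0.5189, -0.1198, 0.2034]
tool_rot: [-2.283, -2.157, 0.002]
ft_force: [0.4, 0.7, -0.3]
grip_width: 0.139
```

Call:
arm_command(
  motion=[
    [[-34, 10, 0], [0, 0, 2.4], 1],
    [[-15, 0, 0], [0, 0, 0], 1],
    [[0, 0, 0], [0, 0, 0], 1],
    [[0, 0, 0], [0, 0, 0], 1],
  ],
)

```text
time: 7.45
position: [0.5253, -0.168, 0.2032]
tool_rot: [-2.327, -2.108, 0.003]
ft_force: [-0.1, 0.2, -0.3]
grip_width: 0.141
```

```bash
python3 -c "
from plan import *
plan(.5338,-.1656,.20,-.097)"
```

```text
t 7.45 pos [ 0.5253 -0.168   0.2032] yang -0.099 F [-0.1  0.2 -0.3] grip 0.141 j [-0.43  0.14  0.75  1.74 -0.09  1.31  0.25]
turn [-0.13  0.02 -0.11] shift [3.2 8.2 3.2] tilt z [-0.002 -0.    -1.   ]
```

Call:
arm_command(
  motion=[
    [[3, 8, 0], [0, 0, 0], 1],
    [[0, 0, 10], [0, 0, 0], 1],
    [[0, 0, 15], [0, 0, 0], 1],
    [[0, 0, 15], [0, 0, 0], 1],
    [[0, 0, 0], [0, 0, 0], 1],
    [[0, 0, 0], [0, 0, 0], 1],
    [[0, 0, 0], [0, 0, 0], 1],
  ],
)

```text
time: 8.03
position: [0.5353, -0.1636, 0.1647]
tool_rot: [2.323, 2.115, 0.001]
ft_force: [0.1, -0.8, -0.8]
grip_width: 0.138
```

```bash
python3 snap.py side s8 300 150 400 250; python3 -c "
from plan import *
plan(.5338,-.1656,.20,-.097)
p=ctrl.get_state()['position']
print(w2px('side',[p+[0,0,-.0547],p+[0,0,.02],[.5338,-.1656,.069]]))
"
```

```text
scale 5.9
t 8.08 pos [ 0.5355 -0.1639  0.1651] yang -0.094 F [-0.8 -0.8 -0.3] grip 0.137 j [-0.41  0.19  0.75  1.77 -0.13  1.24  0.27]
turn [ 0.08 -0.01  0.16] shift [ -1.8  -1.5 -34.9] tilt z [ 0.001  0.    -1.   ]
[[341.35068998 191.45052146]
 [343.09886055 165.09992031]
 [341.19572288 204.95378611]]
```

View pics/s8.png

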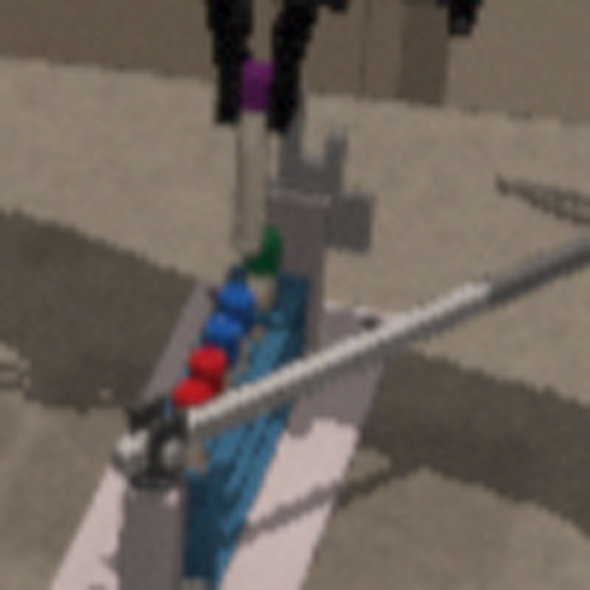

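Call:
arm_command(
  motion=[
    [[-1.5, -1.5, 5], [0, 0, 0], 1],
    [[0, 0, 10], [0, 0, 0], 1],
    [[0, 0, 10], [0, 0, 0], 1],
    [[0, 0, 9], [0, 0, 0], 1],
    [[0, 0, 0], [0, 0, 0], 1],
    [[0, 0, 0], [0, 0, 0], 1],
  ],
)

```text
time: 8.58
position: [0.5325, -0.1656, 0.1293]
tool_rot: [-2.324, -2.112, 0.002]
ft_force: [1.3, 0.5, -0.3]
grip_width: 0.139
```

```bash
python3 snap.py side s9 300 160 400 240; python3 -c "
from plan import *
plan(.5338,-.1656,.0687,-.097)
p=ctrl.get_state()['position']
print(w2px('side',[p+[0,0,-.0547],p+[0,0,.02],[.5338,-.1656,.069]]))
"
```

```text
scale 7.375
t 8.63 pos [ 0.533  -0.1658  0.13  ] yang -0.095 F [ 0.6 -0.2 -0.8] grip 0.137 j [-0.4   0.22  0.74  1.81 -0.16  1.17  0.3 ]
turn [-0.04  0.01  0.09] shift [ 0.3  0.8 61.3] tilt z [-0.001 -0.    -1.   ]
[[341.66572434 202.88779766]
 [343.39364857 177.44131068]
 [341.19572288 204.95378611]]
```

View pics/s9.png

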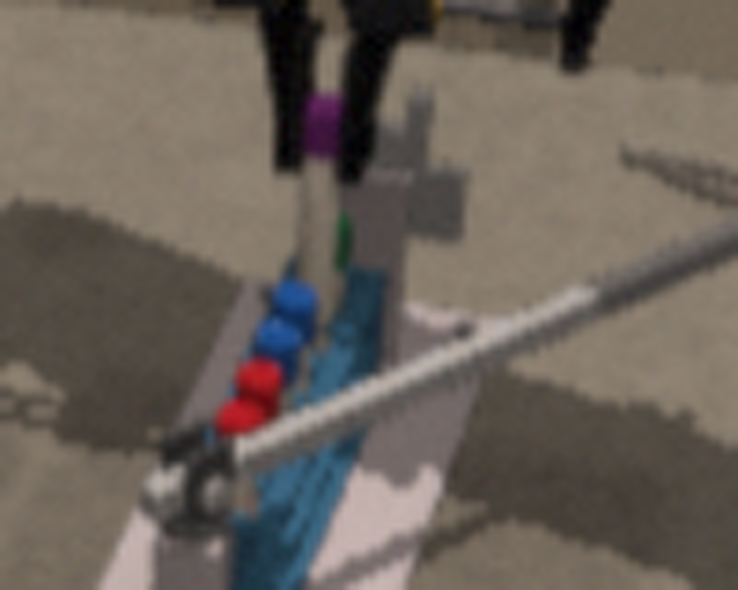

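Call:
arm_command(
  motion=[
    [[0, 0.5, 4], [0, 0, 0], 1],
    [[0, 0, 4], [0, 0, 0], 1],
    [[0, 0, 3], [0, 0, 0], 1],
    [[0, 0, 3], [0, 0, 0], 1],
    [[0, 0, 0], [0, 0, 0], 1],
  ],
)

```text
time: 9.05
position: [0.5332, -0.1657, 0.1156]
tool_rot: [-2.324, -2.113, 0.001]
ft_force: [0.2, 0.3, -1.6]
grip_width: 0.138
```

```bash
python3 -c "
from plan import *
plan(.5338,-.1656,.0687,-.097)
"
```

```text
t 9.05 pos [ 0.5332 -0.1657  0.1156] yang -0.095 F [ 0.2  0.3 -1.6] grip 0.138 j [-0.39  0.24  0.74  1.83 -0.17  1.15  0.31]
turn [-0.06 -0.    0.1 ] shift [ 0.1  0.5 46.9] tilt z [-0.001  0.    -1.   ]
```

Call:
arm_command(
  motion=[
    [[0, 0, 4], [0, 0, 0], 1],
    [[0, 0, 6], [0, 0, 0], 1],
    [[0, 0, 6], [0, 0, 0], 1],
    [[0, 0, 6], [0, 0, 0], 1],
    [[0, 0, 0], [0, 0, 0], 1],
  ],
)

```text
time: 9.47
position: [0.5326, -0.1655, 0.0927]
tool_rot: [-2.323, -2.112, 0.003]
ft_force: [-0.5, 0.3, 0.1]
grip_width: 0.137
```

```bash
python3 snap.py side s10 300 160 400 240; python3 -c "
from plan import *
plan(.5338,-.1656,.0687,-.097)
p=ctrl.get_state()['position']
print(w2px('side',[p+[0,0,-.0547],p+[0,0,.02],[.5338,-.1656,.069]]))
"
```

```text
scale 7.375
t 9.52 pos [ 0.5329 -0.1657  0.0934] yang -0.095 F [-0.9 -0.1  0.3] grip 0.14 j [-0.38  0.26  0.73  1.85 -0.2   1.1   0.32]
turn [-0.1   0.01  0.09] shift [ 0.2  0.9 24.7] tilt z [-0.002  0.    -1.   ]
[[340.87795256 214.74119869]
 [342.54653604 190.17776644]
 [341.19572288 204.95378611]]
```

View pics/s10.png

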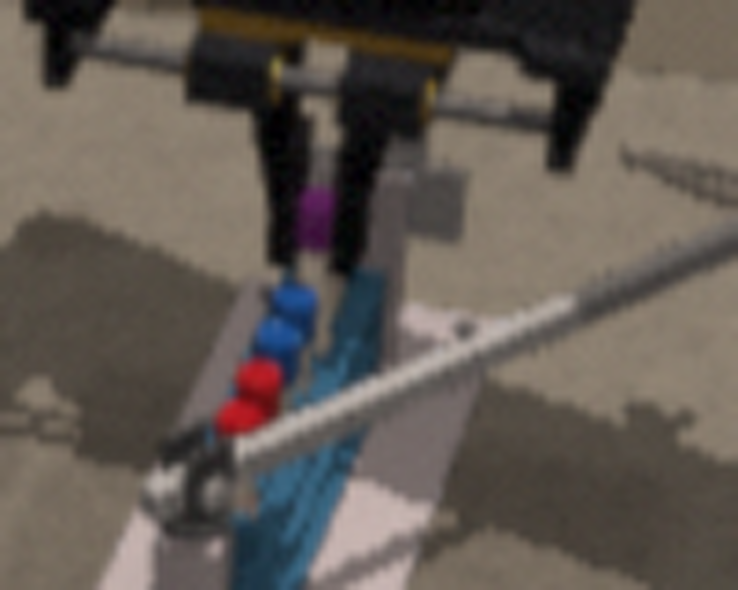

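Call:
arm_command(
  motion=[
    [[0, 0, 6], [0, 0, 0], 1],
    [[0, 0, 6], [0, 0, 0], 1],
    [[0, 0, 5], [0, 0, 0], 1],
    [[0, 0, 3], [0, 0, 0], 1],
    [[0, 0, 3], [0, 0, 0], 1],
    [[0, 0, 0], [0, 0, 0], 1],
  ],
)

```text
time: 10.02
position: [0.5332, -0.1657, 0.0706]
tool_rot: [-2.324, -2.112, 0.001]
ft_force: [0.0, -0.3, -0.4]
grip_width: 0.138
```

```bash
python3 -c "
from plan import *
plan(.5338,-.1656,.0687,-.097)
"
```

```text
t 10.02 pos [ 0.5332 -0.1657  0.0706] yang -0.095 F [ 0.  -0.3 -0.4] grip 0.138 j [-0.37  0.29  0.72  1.87 -0.22  1.06  0.34]
turn [-0.06  0.    0.09] shift [0.2 0.6 1.9] tilt z [-0.001  0.    -1.   ]
```

Call:
arm_command(
  motion=[
    [[0, 0, 1.5], [0, 0, 0], 1],
    [[0, 0, 0], [0, 0, 0], 1],
    [[0, 0, 0], [0, 0, 0], 0.6],
    [[0, 0, 0], [0, 0, 0], 0.6],
    [[0, 0, 0], [0, 0, 0], 0.6],
    [[0, 0, -10], [0, 0, 0], 0.6],
    [[0, 0, -30], [0, 0, 0], 0.6],
    [[0, 0, -35], [0, 0, 0], 0.6],
  ],
)

```text
time: 10.68
position: [0.5319, -0.1655, 0.1445]
tool_rot: [-2.323, -2.111, 0.005]
ft_force: [1.0, -0.0, 0.2]
grip_width: 0.388
```

Call:
arm_command(
  motion=[
    [[0, 0, -40], [0, 0, 0], 0.6],
    [[0, -30, -20], [0, 0, 0], 0.6],
    [[0, -40, 0], [0, 0, 0], 0.6],
    [[0, 0, 0], [0, 0, 0], 0.6],
  ],
)

```text
time: 11.02
position: [0.4579, -0.1599, 0.2065]
tool_rot: [-2.325, -2.107, -0.008]
ft_force: [-0.5, -0.5, -1.3]
grip_width: 0.402
```

```bash
python3 snap.py side s11 300 150 440 250; python3 snap.py top t11 330 225 480 340; python3 -c "
from plan import *
plan(.5338,-.1656,.0687,-.097)
from fit import caps
for r in caps('side',np.load('s11.npz'),(325,170,360,230),0): print(r)
"
```

```text
scale 5.642857142857143
scale 5.130434782608695
t 11.12 pos [ 0.4632 -0.159   0.2062] yang -0.096 F [ 0.5  1.2 -0.9] grip 0.403 j [-0.48 -0.05  0.75  1.87  0.03  1.31  0.16]
turn [ 0.19 -0.22  0.07] shift [  0.2  70.9 137.5] tilt z [ 0.004  0.004 -1.   ]
('red', np.int32(59), array([333.6440678 , 213.52542373]), array([ 0.54120005, -0.08529745,  0.10173992]))
('green', np.int32(24), array([344.29166667, 191.04166667]), array([ 0.52891033, -0.18362342,  0.10090411]))
('purple', np.int32(29), array([342.03448276, 195.89655172]), array([ 0.53253223, -0.1605364 ,  0.10115834]))
```

View pics/s11.png

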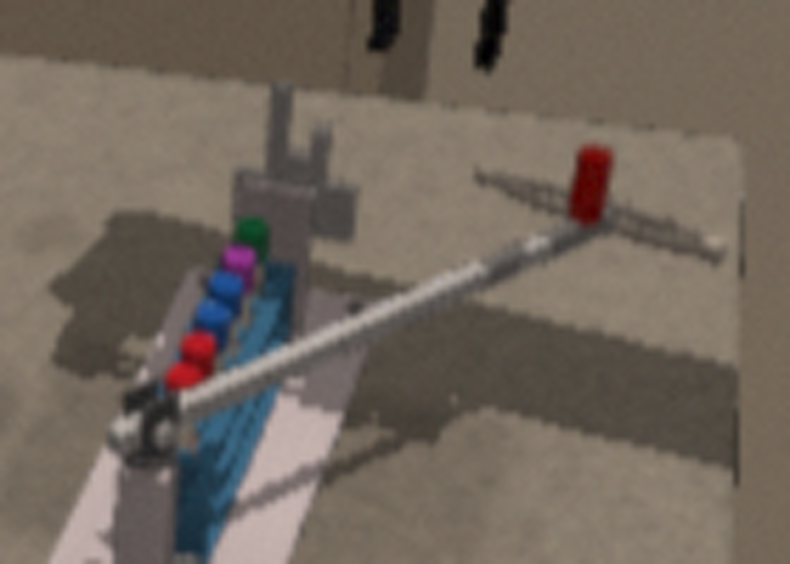

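View pics/t11.png

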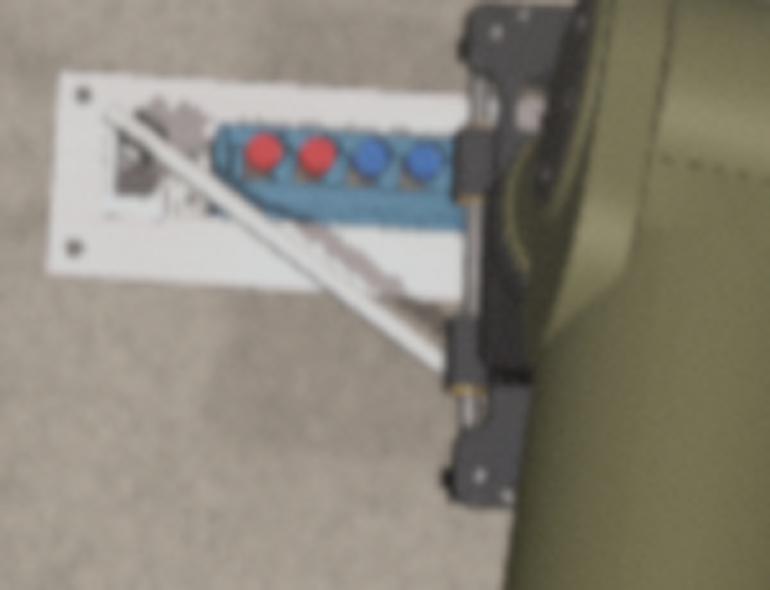

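```bash
python3 - <<'E'
from plan import *
from refine import T
p=np.load("cr.npy"); p[0]-=.0002
ims=[optics.get_image('side') for _ in range(8)]
im=np.mean([a[0].astype(float) for a in ims],0); D=np.median([a[1] for a in ims],0); np.savez("sk.npz",im=im,d=D)
k=12
cv2.imwrite('pics/sk.png',cv2.resize(np.clip(im[150:200,330:380],0,255).astype(np.uint8),None,fx=k,fy=k,interpolation=cv2.INTER_CUBIC))
for a in (-20,-16,-12,-8,-4,0,4,8,12):
  print(a,w2px('side',T(p,np.array([[a/1e3,-.1135,z] for z in (.108,.115,.122,.142)]))).round(1).tolist())
g=im.sum(2)/3
for v in range(160,190): print(v,g[v,340:368].round(0).astype(int).tolist())
E
```

```text
-20 [[356.7, 177.7], [356.9, 175.3], [357.1, 173.0], [357.7, 166.2]]
-16 [[355.2, 177.4], [355.4, 175.1], [355.6, 172.7], [356.2, 165.9]]
-12 [[353.7, 177.2], [353.9, 174.8], [354.1, 172.5], [354.7, 165.7]]
-8 [[352.2, 176.9], [352.4, 174.6], [352.6, 172.2], [353.1, 165.4]]
-4 [[350.7, 176.6], [350.9, 174.3], [351.1, 172.0], [351.6, 165.2]]
0 [[349.2, 176.4], [349.4, 174.1], [349.6, 171.7], [350.1, 164.9]]
4 [[347.7, 176.1], [347.9, 173.8], [348.1, 171.5], [348.6, 164.7]]
8 [[346.2, 175.9], [346.4, 173.6], [346.6, 171.2], [347.0, 164.4]]
12 [[344.7, 175.6], [344.9, 173.3], [345.0, 171.0], [345.5, 164.2]]
160 [84, 84, 84, 85, 83, 84, 85, 84, 84, 85, 84, 84, 84, 85, 84, 84, 84, 84, 84, 84, 84, 79, 74, 70, 69, 70, 81, 80]
161 [85, 84, 84, 85, 85, 84, 85, 84, 84, 84, 85, 85, 84, 85, 84, 84, 85, 85, 84, 84, 83, 75, 82, 82, 83, 83, 84, 79]
162 [84, 85, 84, 84, 85, 84, 84, 84, 85, 84, 84, 85, 85, 84, 85, 84, 84, 84, 85, 84, 82, 72, 83, 83, 85, 85, 83, 76]
163 [87, 88, 86, 85, 84, 85, 84, 85, 84, 85, 85, 85, 85, 84, 85, 84, 84, 84, 85, 84, 81, 77, 83, 83, 85, 85, 83, 75]
164 [108, 110, 108, 
[... 2697 characters left out ...]
 76, 79, 83, 86, 90, 88, 90, 93, 74, 71, 72, 69, 71, 74, 83, 100, 121, 123, 124, 125]
185 [118, 88, 80, 77, 76, 76, 76, 75, 74, 74, 75, 75, 77, 76, 79, 77, 72, 70, 70, 70, 70, 71, 80, 106, 124, 125, 125, 123]
186 [118, 87, 78, 76, 77, 76, 76, 75, 75, 74, 74, 74, 74, 75, 75, 70, 71, 71, 71, 71, 70, 71, 80, 108, 123, 127, 125, 122]
187 [117, 86, 76, 75, 75, 74, 75, 75, 75, 74, 74, 74, 74, 75, 74, 67, 69, 70, 70, 70, 71, 71, 80, 113, 122, 124, 126, 124]
188 [116, 77, 68, 62, 61, 62, 66, 73, 75, 74, 74, 75, 74, 75, 75, 68, 70, 70, 71, 71, 70, 70, 79, 115, 119, 121, 124, 125]
189 [116, 80, 57, 47, 47, 48, 54, 68, 74, 73, 74, 75, 75, 75, 76, 67, 69, 71, 70, 71, 71, 70, 80, 117, 120, 121, 122, 123]
```

View pics/sk.png

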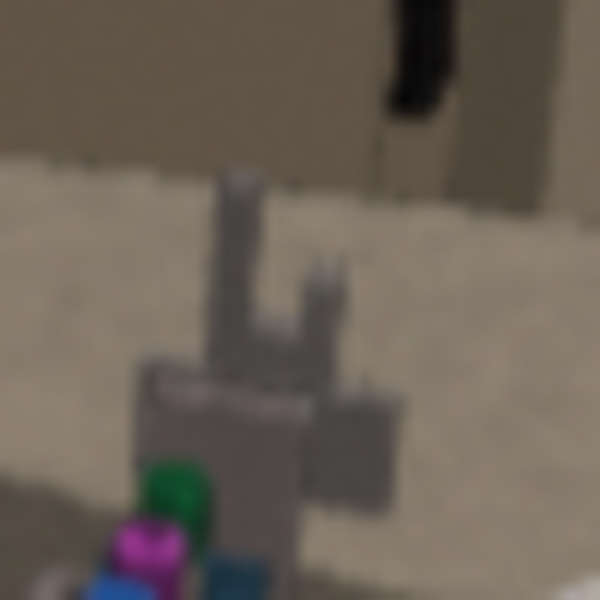

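Side view (12x crop): the horn's right edge is at about u=350.7 and the lip's left edge at about u=354.8, so the notch centre sits roughly 8 mm toward the cradle's -x. The purple cap lines up with the others at z≈0.101. Next is the knob.

```bash
python3 - <<'E'
from plan import *
from refine import T
from fit import caps
z=np.load("sk.npz"); zz=dict(im=np.clip(z["im"],0,255).astype(np.uint8),d=z["d"])
for r in caps("side",zz,(395,165,415,195),0): print(r)
p=np.load("cr.npy")
# knob prediction vs swing
piv=T(p,np.array([[0,.115,0]]))[0]
for th in (.55,.6,.65):
  for L in (-.03,):
    M=np.array([[-.255*np.cos(L)*np.sin(th),.115-.255*np.cos(L)*np.cos(th),.114+.024+.255*np.sin(L)]])
    W=T(p,M); print(th,W.round(4),w2px("side",W).round(1),w2px("top",W+[[0,0,.017]]).round(1))
rows((.3855,-.2100,.19),-.70,6,.55)
E
```

```text
('red', np.int32(69), array([404.04347826, 182.23188406]), array([ 0.38571369, -0.20557176,  0.1328764 ]))
0.55 [[ 0.395  -0.2188  0.1304]] [[400.6 179.7]] [[454.4 315.3]]
0.6 [[ 0.385  -0.2109  0.1304]] [[404.4 181.9]] [[451. 320.]]
0.65 [[ 0.3754 -0.2024  0.1304]] [[408.1 184.1]] [[447.5 324.5]]
[[[-9.7,-12.3,2.4],[0,0,np.float64(5.77)],0.55],[[-10.8,-11.2,2.4],[0,0,np.float64(5.77)],0.55],[[-11.9,-10.1,2.4],[0,0,np.float64(5.77)],0.55],[[-12.9,-8.8,2.4],[0,0,np.float64(5.77)],0.55],[[-13.7,-7.5,2.4],[0,0,np.float64(5.77)],0.55],[[-14.4,-6.1,2.4],[0,0,np.float64(5.77)],0.55]]
```

Call:
arm_command(
  motion=[
    [[-10, -12, 0], [0, 0, 5.8], 0.55],
    [[-11, -11, 0], [0, 0, 5.8], 0.55],
    [[-12, -10, 0], [0, 0, 5.8], 0.55],
    [[-13, -9, 0], [0, 0, 5.8], 0.55],
    [[-14, -8, 0], [0, 0, 5.8], 0.55],
    [[-15, -6, 0], [0, 0, 5.6], 0.55],
    [[0, 0, 0], [0, 0, 0], 0.55],
    [[0, 0, 0], [0, 0, 0], 0.55],
  ],
)

```text
time: 12.18
position: [0.3847, -0.2114, 0.2049]
tool_rot: [-2.847, -1.327, -0.001]
ft_force: [0.7, 0.1, 0.4]
grip_width: 0.453
```

```bash
python3 -c "
from plan import *
plan(.385,-.211,.1125,-.697)"
```

```text
t 12.18 pos [ 0.3847 -0.2114  0.2049] yang -0.699 F [0.7 0.1 0.4] grip 0.453 j [-0.37 -0.21  0.72  1.98  0.14  1.33 -0.39]
turn [ 0.01 -0.04 -0.09] shift [ 0.5  0.  92.4] tilt z [ 0.001  0.    -1.   ]
```

Call:
arm_command(
  motion=[
    [[0, 0, 20], [0, 0, 0], 0.55],
    [[0, 0, 20], [0, 0, 0], 0.55],
    [[0, 0, 12], [0, 0, 0], 0.55],
    [[0, 0, 0], [0, 0, 0], 0.55],
  ],
)

```text
time: 12.52
position: [0.3837, -0.2097, 0.1504]
tool_rot: [-2.844, -1.33, 0.007]
ft_force: [0.5, 0.5, 0.0]
grip_width: 0.445
```

```bash
python3 snap.py side s12 350 120 450 210; python3 -c "
from plan import *
plan(.385,-.211,.1125,-.697)"
```

```text
scale 6.555555555555555
t 12.57 pos [ 0.3844 -0.2102  0.1518] yang -0.696 F [0.7 1.1 0.1] grip 0.454 j [-0.37 -0.16  0.75  2.05  0.12  1.21 -0.36]
turn [-0.12  0.12  0.04] shift [-0.3  1.  39.3] tilt z [-0.003 -0.    -1.   ]
```

View pics/s12.png

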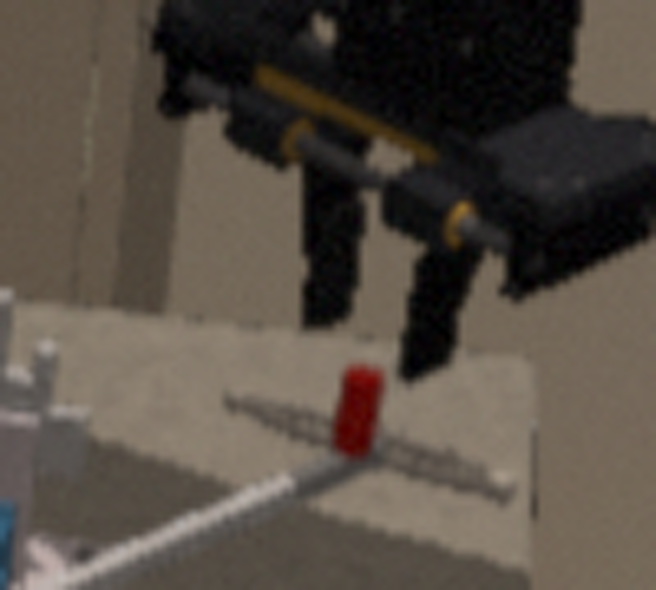

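Call:
arm_command(
  motion=[
    [[0, 0.5, 12], [0, 0, 0], 0.55],
    [[0, 0, 12], [0, 0, 0], 0.55],
    [[0, 0, 11], [0, 0, 0], 0.55],
    [[0, 0, 0], [0, 0, 0], 0.75],
    [[0, 0, 0], [0, 0, 0], 0.75],
    [[0, 0, 0], [0, 0, 0], 0.75],
  ],
  force=4,
)

```text
time: 13.07
position: [0.386, -0.2115, 0.119]
tool_rot: [2.846, 1.327, 0.002]
ft_force: [0.9, 0.7, -0.2]
grip_width: 0.308
```

```bash
python3 snap.py side s13 350 120 450 210; python3 -c "
from plan import *
plan(.385,-.211,.1155,-.697)"
```

```text
scale 6.555555555555555
t 13.12 pos [ 0.386  -0.2115  0.119 ] yang -0.698 F [-0.6 -0.6 -0.1] grip 0.285 j [-0.37 -0.12  0.78  2.09  0.09  1.13 -0.33]
turn [ 0.1  -0.05 -0.08] shift [-0.2 -1.1  3.5] tilt z [ 0.002 -0.    -1.   ]
```

View pics/s13.png

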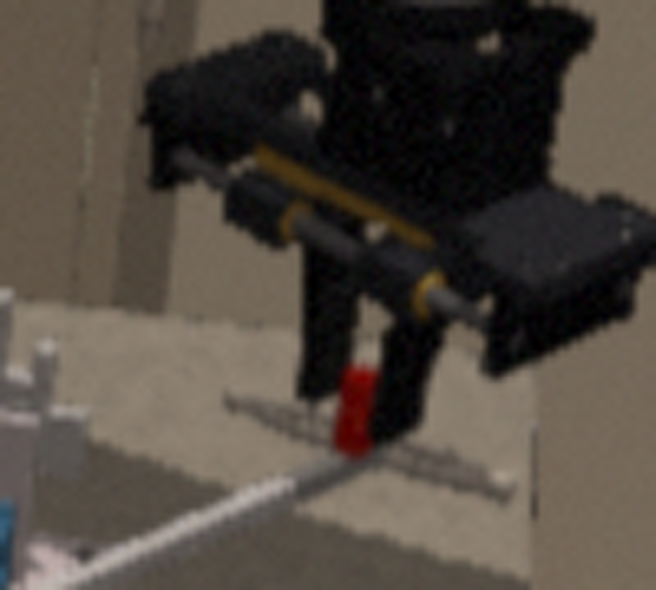

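Call:
arm_command(
  motion=[
    [[0, -1, 4], [0, 0, 0], 0.78],
    [[0, 0, 0], [0, 0, 0], 1],
    [[0, 0, 0], [0, 0, 0], 1],
    [[0, 0, 0], [0, 0, 0], 1],
    [[0, 0, 0], [0, 0, 0], 1],
  ],
  force=6,
)

```text
time: 13.53
position: [0.3843, -0.2107, 0.114]
tool_rot: [2.848, 1.326, 0.001]
ft_force: [-0.2, 0.5, 0.2]
grip_width: 0.18
```

```bash
python3 -c "
from plan import *
plan(.385,-.211,.1155,-.697)"
```

```text
t 13.53 pos [ 0.3843 -0.2107  0.114 ] yang -0.699 F [-0.2  0.5  0.2] grip 0.18 j [-0.37 -0.11  0.78  2.1   0.09  1.12 -0.33]
turn [ 0.01 -0.02 -0.13] shift [ 0.2  0.7 -1.5] tilt z [ 0.  0. -1.]
```

Call:
arm_command(
  motion=[
    [[0, 0, -4], [0, 0, 0], 1],
    [[0.5, 0, -6], [0, 0, 0], 1],
    [[1, 0, -7], [0, 0, 0], 1],
    [[1, 0, -7], [0, 0, 0], 1],
    [[1, 0, -7], [0, 0, 0], 1],
    [[0, 0, 0], [0, 0, 0], 1],
    [[0, 0, 0], [0, 0, 0], 1],
  ],
)

```text
time: 14.12
position: [0.387, -0.2079, 0.1454]
tool_rot: [2.847, 1.327, 0.002]
ft_force: [2.7, 1.0, -2.5]
grip_width: 0.18
```

```bash
python3 snap.py side s14 310 120 440 220; python3 -c "
from plan import *
plan(.385,-.211,.1155,-.697)
from fit import caps
for r in caps('side',np.load('s14.npz'),(390,150,420,195),0): print(r)"
```

```text
scale 5.9
t 14.17 pos [ 0.3867 -0.2078  0.145 ] yang -0.699 F [ 2.1  2.3 -2.1] grip 0.182 j [-0.37 -0.15  0.76  2.06  0.11  1.2  -0.36]
turn [ 0.03 -0.05 -0.11] shift [-3.6  0.7 29.5] tilt z [ 0.001  0.    -1.   ]
('red', np.int32(37), array([404.05405405, 171.56756757]), array([ 0.38983766, -0.20309869,  0.16581271]))
```

View pics/s14.png

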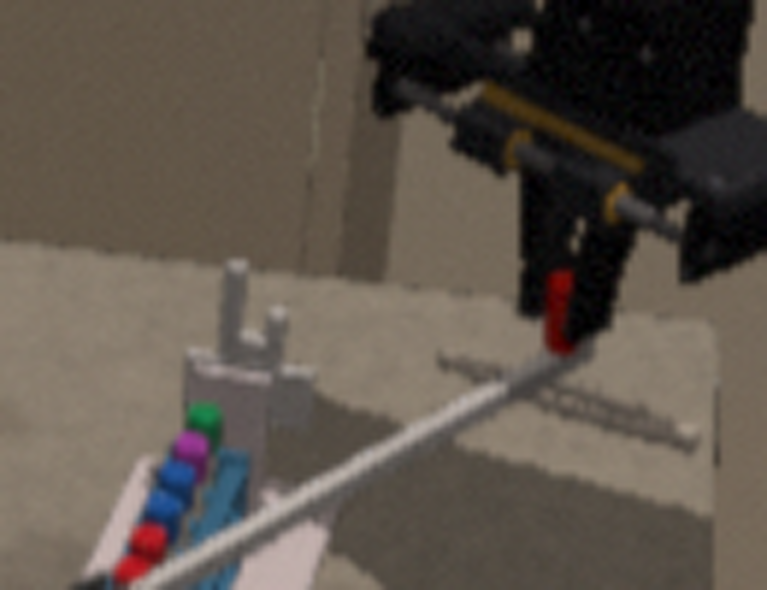

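Call:
arm_command(
  motion=[
    [[0.5, 8.5, 0], [0, 0, -2], 1],
    [[0.6, 17, 0], [0, 0, -3.9], 1],
    [[0.6, 17, 0], [0, 0, -3.9], 1],
    [[0.6, 17, 0], [0, 0, -3.9], 1],
    [[0.6, 17, 0], [0, 0, -3.9], 1],
    [[0.6, 17, 0], [0, 0, -3.9], 1],
    [[0.3, 8.5, 0], [0, 0, -2], 1],
    [[0, 0, 0], [0, 0, 0], 1],
  ],
)

```text
time: 14.83
position: [0.4764, -0.2565, 0.1441]
tool_rot: [2.517, 1.879, -0.005]
ft_force: [-0.9, -0.2, -1.7]
grip_width: 0.18
```

```bash
cat > bar.py <<'E'
from plan import *
from refine import T
piv=np.array([.5484,-.0154])
def st():
    s=ctrl.get_state(); v=s['position'][:2]-piv
    R=Ro.from_rotvec(s["tool_rot"]).as_matrix()
    print("r %.4f swing %.4f z %.4f t %.2f grip %.3f toolyaw+.097 %.3f"%(np.hypot(*v),np.arctan2(-v[0],-v[1])-.097,s['position'][2],s['time'],s['grip_width'],np.arctan2(R[1,1],R[0,1])+.097), "Ftool",(R.T@s["ft_force"]).round(1), s['position'].round(4))
if __name__=="__main__": st()
E
python3 snap.py side s15 310 120 440 220; python3 bar.py
```

```text
scale 5.9
r 0.2516 swing 0.1977 z 0.1441 t 14.88 grip 0.182 toolyaw+.097 -0.193 Ftool [-0.2 -1.7  1. ] [ 0.4753 -0.2562  0.1441]
```

View pics/s15.png

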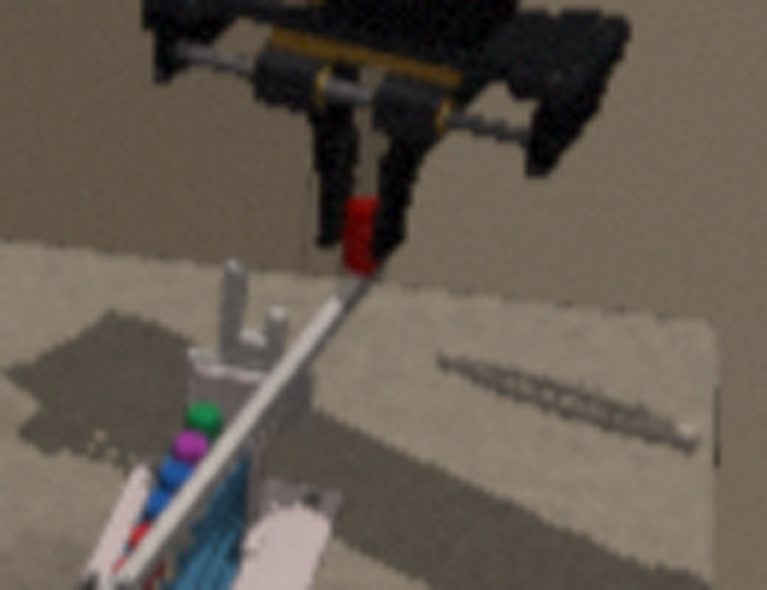

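Call:
arm_command(
  motion=[
    [[0.3, 8, -1], [0, 0, -1.9], 1],
    [[0.5, 14, -1], [0, 0, -3.2], 1],
    [[0.3, 9, 0], [0, 0, -2], 1],
    [[0, 0, 0], [0, 0, 0], 1],
    [[0, 0, 0], [0, 0, 0], 1],
  ],
)

```text
time: 15.3
position: [0.5049, -0.2627, 0.1466]
tool_rot: [-2.399, -2.027, 0.002]
ft_force: [-1.5, -1.0, -1.6]
grip_width: 0.182
```

```bash
python3 snap.py side s16 320 140 400 200; python3 bar.py
```

```text
scale 8
r 0.2511 swing 0.0778 z 0.1466 t 15.35 grip 0.180 toolyaw+.097 -0.071 Ftool [-1.5 -0.   1.6] [ 0.5047 -0.2627  0.1466]
```

View pics/s16.png

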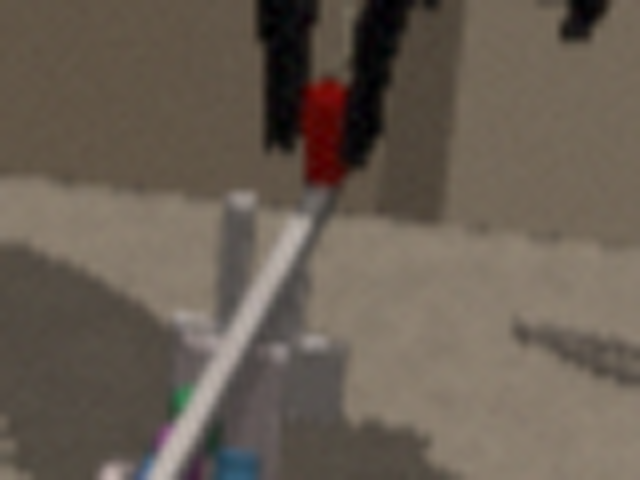

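Call:
arm_command(
  motion=[
    [[0, 3, 0], [0, 0, -0.7], 1],
    [[0, 3, 0], [0, 0, -0.7], 1],
    [[0, 2, 0], [0, 0, -0.5], 1],
    [[0, 0, 0], [0, 0, 0], 1],
    [[0, 0, 0], [0, 0, 0], 1],
  ],
)

```text
time: 15.77
position: [0.5141, -0.264, 0.147]
tool_rot: [2.363, 2.069, -0.001]
ft_force: [-1.0, -2.4, -0.1]
grip_width: 0.183
```

```bash
python3 bar.py
```

```text
r 0.2510 swing 0.0401 z 0.1470 t 15.77 grip 0.183 toolyaw+.097 -0.035 Ftool [-2.5 -0.7  0.1] [ 0.5141 -0.264   0.147 ]
```

Call:
arm_command(
  motion=[
    [[0, 2, 0], [0, 0, -0.4], 1],
    [[0, 0, 0], [0, 0, 0], 1],
    [[0, 0, 0], [0, 0, 0], 1],
  ],
)

```text
time: 16.02
position: [0.5161, -0.2643, 0.147]
tool_rot: [2.356, 2.077, -0.001]
ft_force: [-1.4, -3.7, -0.1]
grip_width: 0.183
```

```bash
python3 snap.py side s17 320 140 400 200; python3 bar.py
```

```text
scale 8
r 0.2510 swing 0.0321 z 0.1470 t 16.07 grip 0.179 toolyaw+.097 -0.028 Ftool [-4.3 -0.3  0.2] [ 0.5161 -0.2643  0.147 ]
```

View pics/s17.png

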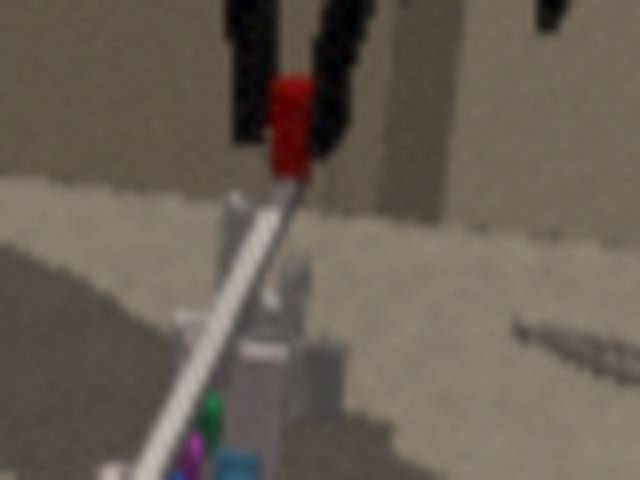

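Call:
arm_command(
  motion=[
    [[-1.2, 1, 0], [0, 0, -0.2], 1],
    [[0, 0, 0], [0, 0, 0], 1],
    [[0, 0, 0], [0, 0, 0], 1],
  ],
)

```text
time: 16.32
position: [0.5171, -0.2645, 0.1467]
tool_rot: [-2.351, -2.082, -0.0]
ft_force: [-0.6, -1.6, -1.5]
grip_width: 0.179
```

```bash
python3 bar.py
```

```text
r 0.2510 swing 0.0282 z 0.1467 t 16.32 grip 0.179 toolyaw+.097 -0.024 Ftool [-1.6 -0.4  1.5] [ 0.5171 -0.2645  0.1467]
```

Call:
arm_command(
  motion=[
    [[0, 1, 0], [0, 0, -0.2], 1],
    [[0, 0, 0], [0, 0, 0], 1],
    [[0, 0, 0], [0, 0, 0], 1],
  ],
)

```text
time: 16.57
position: [0.518, -0.2646, 0.1467]
tool_rot: [-2.348, -2.087, -0.0]
ft_force: [-2.1, -1.8, -1.1]
grip_width: 0.181
```

```bash
python3 bar.py
```

```text
r 0.2511 swing 0.0243 z 0.1467 t 16.57 grip 0.181 toolyaw+.097 -0.021 Ftool [-2.  -1.9  1.1] [ 0.518  -0.2646  0.1467]
```

Call:
arm_command(
  motion=[
    [[0, 1, 0], [0, 0, -0.2], 1],
    [[0, 0, 0], [0, 0, 0], 1],
    [[0, 0, 0], [0, 0, 0], 1],
  ],
)

```text
time: 16.82
position: [0.5183, -0.2647, 0.1466]
tool_rot: [-2.343, -2.089, 0.001]
ft_force: [-5.0, 0.4, 1.4]
grip_width: 0.18
```

```bash
python3 bar.py;python3 snap.py side s18 320 140 400 200; python3 bar.py
```

```text
r 0.2511 swing 0.0233 z 0.1466 t 16.82 grip 0.180 toolyaw+.097 -0.018 Ftool [-0.1 -5.1 -1.4] [ 0.5183 -0.2647  0.1466]
scale 8
r 0.2511 swing 0.0232 z 0.1466 t 16.87 grip 0.180 toolyaw+.097 -0.018 Ftool [-0.8 -5.4 -0.9] [ 0.5183 -0.2647  0.1466]
```

View pics/s18.png

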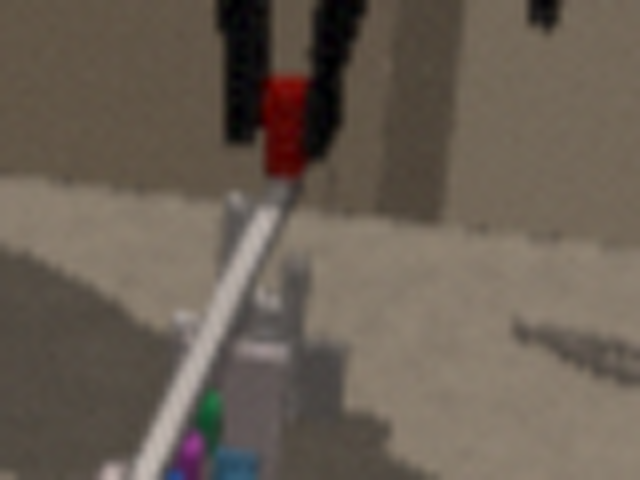

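Call:
arm_command(
  motion=[
    [[0, -1.8, 0], [0, 0, 0.4], 1],
    [[0, 0, 0], [0, 0, 0], 1],
    [[-0.5, 0, 3], [0, 0, 0], 1],
    [[-0.6, 0, 3], [0, 0, 0], 1],
    [[-0.4, 0, 3], [0, 0, 0], 1],
    [[0, 0, 0], [0, 0, 0], 1],
    [[0, 0, 0], [0, 0, 0], 1],
  ],
)

```text
time: 17.45
position: [0.5172, -0.2663, 0.1376]
tool_rot: [-2.352, -2.082, -0.0]
ft_force: [-0.7, -1.2, -0.9]
grip_width: 0.183
```

```bash
python3 bar.py;python3 snap.py side s19 320 140 400 200; python3 bar.py
```

```text
r 0.2529 swing 0.0268 z 0.1376 t 17.45 grip 0.183 toolyaw+.097 -0.025 Ftool [-1.2 -0.5  0.9] [ 0.5172 -0.2663  0.1376]
scale 8
r 0.2528 swing 0.0266 z 0.1377 t 17.50 grip 0.181 toolyaw+.097 -0.024 Ftool [-0.8 -1.4  1.1] [ 0.5172 -0.2663  0.1377]
```

View pics/s19.png

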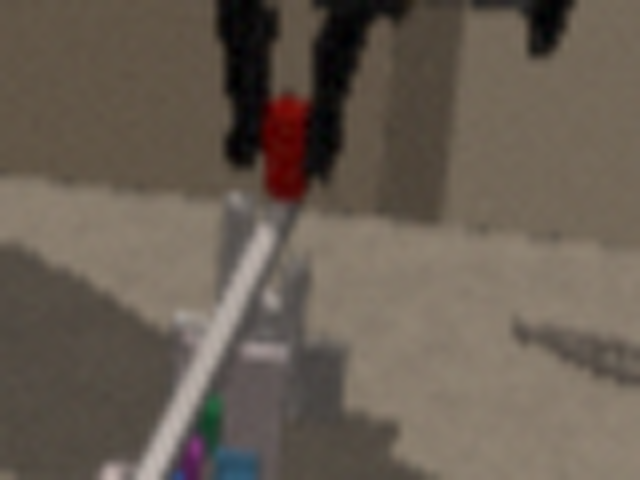

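Call:
arm_command(
  motion=[
    [[0, -1, 2], [0, 0, 0.2], 1],
    [[-0.5, 0, 3], [0, 0, 0], 1],
    [[-0.5, 0, 3], [0, 0, 0], 1],
    [[0, 0, 0], [0, 0, 0], 1],
    [[0, 0, 0], [0, 0, 0], 1],
  ],
)

```text
time: 17.92
position: [0.5157, -0.2673, 0.1296]
tool_rot: [-2.356, -2.078, 0.0]
ft_force: [-0.7, -0.7, -2.0]
grip_width: 0.177
```

```bash
python3 bar.py
```

```text
r 0.2541 swing 0.0320 z 0.1296 t 17.92 grip 0.177 toolyaw+.097 -0.028 Ftool [-0.8 -0.6  2. ] [ 0.5157 -0.2673  0.1296]
```

Call:
arm_command(
  motion=[
    [[-0.3, 0, 3], [0, 0, 0], 1],
    [[-0.2, 0, 2], [0, 0, 0], 1],
    [[0, 0, 0], [0, 0, 0], 1],
    [[0, 0, 0], [0, 0, 0], 1],
  ],
)

```text
time: 18.25
position: [0.5158, -0.268, 0.1247]
tool_rot: [-2.356, -2.078, 0.0]
ft_force: [-1.1, -0.3, -0.5]
grip_width: 0.18
```

```bash
python3 bar.py;python3 snap.py side s20 320 140 400 200; python3 bar.py
```

```text
r 0.2547 swing 0.0315 z 0.1247 t 18.25 grip 0.180 toolyaw+.097 -0.028 Ftool [-0.4 -1.1  0.5] [ 0.5158 -0.268   0.1247]
scale 8
r 0.2546 swing 0.0312 z 0.1248 t 18.30 grip 0.175 toolyaw+.097 -0.028 Ftool [-1.6 -1.   0.5] [ 0.5158 -0.2679  0.1248]
```

View pics/s20.png

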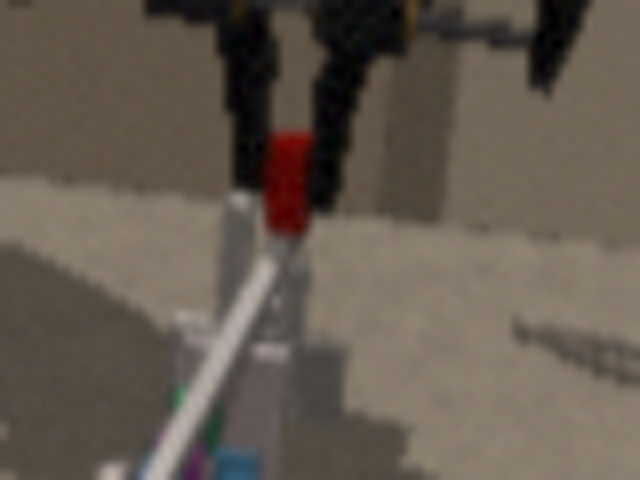

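Call:
arm_command(
  motion=[
    [[0, 0, 1.5], [0, 0, 0], 1],
    [[0, 0, 1.5], [0, 0, 0], 1],
    [[0, 0, 0], [0, 0, 0], 1],
    [[0, 0, 0], [0, 0, 0], 1],
  ],
)

```text
time: 18.63
position: [0.5161, -0.2682, 0.1231]
tool_rot: [2.355, 2.078, 0.001]
ft_force: [-3.8, 0.5, 5.9]
grip_width: 0.176
```

```bash
python3 bar.py
```

```text
r 0.2549 swing 0.0300 z 0.1231 t 18.63 grip 0.176 toolyaw+.097 -0.028 Ftool [-0.  -3.8 -5.9] [ 0.5161 -0.2682  0.1231]
```

Call:
arm_command(
  motion=[
    [[0, 0, 1], [0, 0, 0], 1],
    [[0, 0, 0], [0, 0, 0], 1],
    [[0, 0, 0], [0, 0, 0], 1],
  ],
)

```text
time: 18.88
position: [0.5162, -0.2682, 0.1224]
tool_rot: [2.355, 2.078, 0.001]
ft_force: [-3.7, 0.7, 7.3]
grip_width: 0.18
```

```bash
python3 bar.py
```

```text
r 0.2549 swing 0.0298 z 0.1224 t 18.88 grip 0.180 toolyaw+.097 -0.028 Ftool [ 0.2 -3.8 -7.3] [ 0.5162 -0.2682  0.1224]
```

Call:
arm_command(
  motion=[
    [[0, 0, -0.5], [0, 0, 0], 0.95],
    [[0, 0, 0], [0, 0, 0], 0.7],
    [[0, 0, 0], [0, 0, 0], 0.7],
    [[0, 0, 0], [0, 0, 0], 0.7],
  ],
)

```text
time: 19.22
position: [0.5163, -0.2674, 0.1212]
tool_rot: [2.355, 2.079, 0.001]
ft_force: [-0.4, -0.1, 1.1]
grip_width: 0.28
```

```bash
python3 bar.py;python3 snap.py side s21 320 140 400 200; python3 bar.py
```

```text
r 0.2540 swing 0.0298 z 0.1212 t 19.22 grip 0.280 toolyaw+.097 -0.027 Ftool [-0.1 -0.4 -1.1] [ 0.5163 -0.2674  0.1212]
scale 8
r 0.2541 swing 0.0303 z 0.1211 t 19.27 grip 0.287 toolyaw+.097 -0.027 Ftool [ 0.2 -1.2 -0.9] [ 0.5161 -0.2675  0.1211]
```

View pics/s21.png

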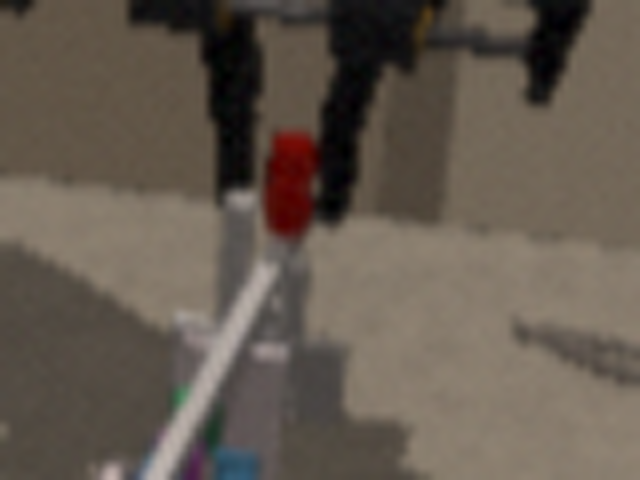

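```bash
cat > kn.py <<'E'
from bar import *
from fit import caps
import sys
p=np.load("cr.npy"); p[0]-=.0002
n=sys.argv[1]
for r in caps('side',np.load(n+'.npz'),(345,145,370,175),0): print(r)
for th in (.02,.03,.04):
  for L in (-.01,0,.02,.04):
    c=lambda h:T(p,np.array([[-(.255*np.cos(L)-h*np.sin(L))*np.sin(th),.115-(.255*np.cos(L)-h*np.sin(L))*np.cos(th),.114+h*np.cos(L)+.255*np.sin(L)]]))
    print(th,L,w2px('side',c(.024)).round(1),"top",w2px('side',c(.041)).round(1), "top cam",w2px('top',c(.041)).round(1))
E
python3 kn.py s21
```

```text
('red', np.int32(63), array([355.77777778, 162.53968254]), array([ 0.5136922 , -0.2617273 ,  0.13963966]))
0.02 -0.01 [[354.2 162.5]] top [[354.6 156.7]] top cam [[473.6 258. ]]
0.02 0 [[354.2 161.7]] top [[354.7 155.9]] top cam [[473.7 257.8]]
0.02 0.02 [[354.3 160. ]] top [[354.7 154.3]] top cam [[473.8 257.4]]
0.02 0.04 [[354.4 158.4]] top [[354.8 152.7]] top cam [[473.9 256.9]]
0.03 -0.01 [[355.1 162.7]] top [[355.6 156.8]] top cam [[473.6 259.1]]
0.03 0 [[355.2 161.8]] top [[355.6 156. ]] top cam [[473.6 258.9]]
0.03 0.02 [[355.3 160.2]] top [[355.7 154.4]] top cam [[473.8 258.5]]
0.03 0.04 [[355.3 158.6]] top [[355.8 152.9]] top cam [[473.8 258.1]]
0.04 -0.01 [[356.1 162.8]] top [[356.6 157. ]] top cam [[473.5 260.3]]
0.04 0 [[356.1 162. ]] top [[356.6 156.2]] top cam [[473.6 260.1]]
0.04 0.02 [[356.2 160.4]] top [[356.7 154.6]] top cam [[473.7 259.6]]
0.04 0.04 [[356.3 158.8]] top [[356.7 153. ]] top cam [[473.8 259.2]]
```

Call:
arm_command(
  motion=[
    [[0, 0, -6], [0, 0, 0], 0.68],
    [[0, 0, -12], [0, 0, 0], 0.68],
    [[0, 0, -20], [0, 0, 0], 0.68],
    [[0, 0, -30], [0, 0, 0], 0.68],
    [[0, -20, -30], [0, 0, 0], 0.68],
    [[0, -35, -15], [0, 0, 0], 0.68],
    [[0, -35, 0], [0, 0, 0], 0.68],
    [[0, 0, 0], [0, 0, 0], 0.68],
  ],
)

```text
time: 19.93
position: [0.4214, -0.2582, 0.2368]
tool_rot: [-2.36, -2.072, -0.01]
ft_force: [-0.2, -1.8, -1.2]
grip_width: 0.323
```

Call:
arm_command(
  motion=[
    [[-35, 0, 0], [0, 0, 0], 0.68],
    [[-35, 0, 0], [0, 0, 0], 0.68],
    [[-35, 0, 0], [0, 0, 0], 0.68],
    [[-35, 0, 0], [0, 0, 0], 0.68],
    [[0, 0, 0], [0, 0, 0], 0.68],
    [[0, 0, 0], [0, 0, 0], 0.68],
  ],
)

```text
time: 20.43
position: [0.4076, -0.3981, 0.2347]
tool_rot: [2.361, 2.072, -0.003]
ft_force: [0.0, 0.9, -0.2]
grip_width: 0.316
```

```bash
python3 snap.py side s22 310 140 400 240; python3 snap.py top t22 330 225 490 340; python3 kn.py s22|head -1; python3 bar.py
```

```text
scale 5.9
scale 4.9375
('red', np.int32(72), array([355.88888889, 162.        ]), array([ 0.51349129, -0.2623485 ,  0.14168036]))
r 0.4042 swing 0.2539 z 0.2346 t 20.53 grip 0.317 toolyaw+.097 -0.028 Ftool [ 0.6 -0.7  0.6] [ 0.4095 -0.395   0.2346]
```

View pics/s22.png

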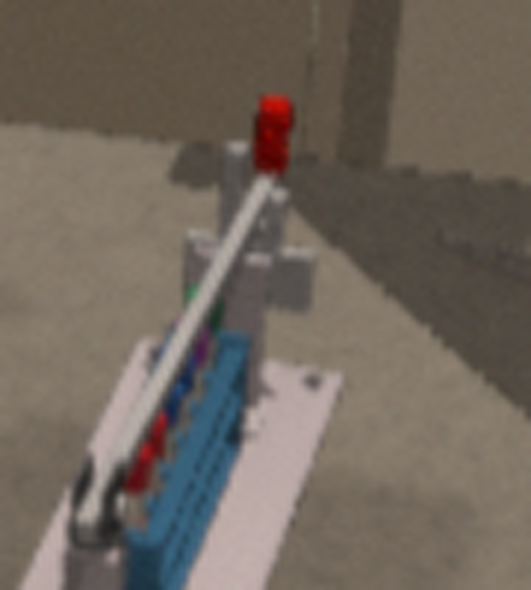

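View pics/t22.png

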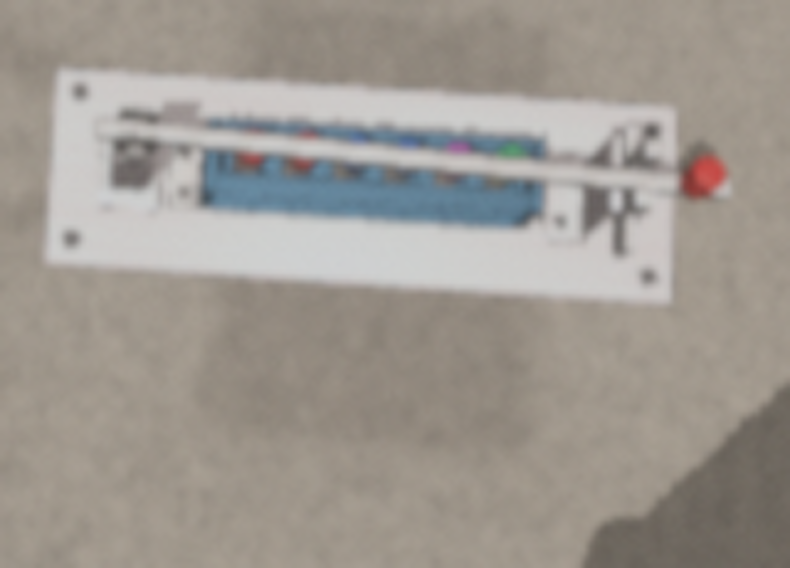

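```bash
python3 - <<'E'
from bar import *
from fit import caps
from refine import T
for i in range(4):
    im,d=optics.get_image('side'); z=dict(im=im,d=d)
    for r in caps('side',z,(345,145,370,175),0): print(r[0],r[1],r[2].round(2),r[3].round(4))
im,d=optics.get_image('top')
a=np.load('top0.npz')['im']
# cradle shift: phase correlation on plate left end region and right end
def pc(x0,y0,x1,y1): return cv2.phaseCorrelate(*[cv2.cvtColor(q[y0:y1,x0:x1],cv2.COLOR_BGR2GRAY).astype(np.float32) for q in (a,im)])
print(pc(335,232,352,288),pc(455,266,475,295))
print(ctrl.get_state()['time'])
print(ctrl.close_job())
E
```

```text
red 72 [355.96 162.07] [ 0.5135 -0.2615  0.1405]
red 71 [355.92 162.08] [ 0.5134 -0.2616  0.1417]
red 72 [355.89 162.  ] [ 0.5137 -0.2623  0.1408]
red 72 [355.96 162.07] [ 0.5132 -0.2624  0.142 ]
((-0.023176117295420795, -0.06356269753909771), 0.9789264482480509) ((0.05577556989386423, -0.009757652984173859), 0.9929491690794627)
20.7833
the job is handed in; nothing more can be done
None
```

The job is handed in at 20.8 s of the 59 s allowed. By my last checks, the purple-capped tube stands in the cradle's free hole and the lock bar is resting in the keeper's notch. `close_job` reported no verdict.

- **Tube:** After I let go, with the bar still open, its cap was level with its neighbours at about 0.101 m, the seated height. It read within a few millimetres of the hole in the side view. The other five cradle tubes still stood in their holes.
- **Bar:** I lifted it over the lip, touched the horn with about 5 N and backed off about 2 mm. I then lowered it until it met the notch floor, and released it. It stayed there untouched: swing about 0.04 rad, lift about 0 (image estimate, good to roughly 0.01 rad), and the knob moved less than 0.1 px between pictures.
- **Cradle:** Comparing the start and end top views gave a shift under 0.1 px, roughly 0.2 mm.
- **Bystanders:** The bottle, the jar and the two tubes left in the bench rack were not measured again at the end. No command was aimed near them.

**Disagreement with the interface text:** the fingertips are about 10 mm behind the TCP, not 14 mm ahead of it. My test close at the stated height passed above the cap, so I corrected all later heights from the pictures.

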